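# Build the bowl support on the rebuilding stand and lock it

### The arm

A 7-joint arm with a two-finger parallel gripper is mounted at the origin on a cart in front of the work surface, level with it; the furniture and walls round the work are solid. World frame = base frame: x ahead of the robot, y to its left, z up, the work surface at z = 0. Lengths are in m, angles in degrees, forces in N, time in s.
With the tool pointing down it reaches from about 0.425 to 0.875 m from the base axis. Payload 4.7 kg.
Tool frame: the origin (TCP) lies between the finger pads; the fingertips stand 25 mm ahead of it and the grasp point (between the pads) lies 6 mm ahead of it (env.tip_reach is the distance from the TCP to the fingertips, in m); z points along the fingers, y is the direction in which the jaws open and shut (so a half turn about z gives the same grasp; the last joint's range is limited). The gripper opens to 87 mm and grips with 3 to 60 N. Pads are 19 mm wide; open, the fingers measure 117 mm over their backs; the gripper's body (75 mm by 190 mm) begins 51 mm behind the grasp point.
Start: joints at [-74.823, 18.392, -4.016, 83.108, 1.295, 78.541, -3.26], TCP at [0.161, 0.63, 0.248] pointing down, gripper open.
Joint ranges: [-163.93, 163.93], [-17.29, 119.83], [-79.2, 71.16], [3.27, 140.29], [-89.18, 269.18], [5.43, 117.66], [-154.24, 154.24]. Speed limits (degrees/s): [147.25, 147.25, 180, 180, 180, 180, 180].

### API

Orientations are given as [roll, pitch, yaw] about the fixed x, y, z axes, in that order (R = Rz(yaw) Ry(pitch) Rx(roll)).
In Python, from cell import env, viewer, job gives the robot as it stands.
- The arm moves only by the tool move_arm, never from a script. Its argument "steps" is a list of rows, each a list of 7 numbers: the finger opening in cm, from 0 to 8.7, then the shift along the tool's x, y, z in cm, then the turn, a rotation vector about the tool's x, y, z in rad. In form: [[fingers, tx, ty, tz, wx, wy, wz], ...]. A call has 1 to 5 rows; each row shifts and turns the commanded pose from where the row before left it, along the tool's axes as they then stand; what a row does not reach is not made up. A row lasts 1/12 s, in which the tool goes at most 41.7 mm and 7.16 degrees, less where a joint would pass 70% of its speed; a pose out of reach is approached as far as the arm can. A call is refused whole if a number of a shift passes 4.17 or a number of a turn 0.125, either way. A call with a gripper value outside its range is refused whole. The fingers move at their own pace and stop on an object; "force" is the grip in N (left out, the last holds). Time passes only in rows, so rows that do not move let the fingers close. It gives the time, the measured TCP pose, the force and the opening at its end, in the units of the state.
- env.get_obs(): the state, without advancing time (a new reading comes with each control period).
- viewer.read_camera(name): name is "side" or "top" or "wrist"; returns a dict with "img" (400x640x3 uint8, red, green, blue), "vfov" (degrees; the focal length in pixels is half the picture's height over the tangent of half this angle, whatever the lens; pixels are square), "cx", "cy" (the principal point, pixels), "extrinsics" (4x4, takes a point from world to camera coordinates); the wrist camera has in their place "mount" (4x4, takes a point from camera to tool coordinates, whose origin is the TCP and whose axes are the flange's). Camera axes: x right, y down, z forward; pixel columns grow to the right and rows downward; lengths in m; the calibration is good to about 2 mm. A picture is of the moment at which its call begins: read the wrist's pose just before it. There is no depth.
- job.sign_off(): hands the job in, once; it reports no verdict.
The state is a dict: "time_s": time; "qpos": joint angles; "joint_velocities": joint speeds; "effort": joint torques, N m; "tool_pos": TCP position; "tool_rot": TCP orientation; "force": force on the tool from outside, world axes, zero at the start; "wrist_torque": the same for the moment, N m; "grip_width": finger opening in m.
Only numpy, scipy, OpenCV 4.12 (cv2) and the standard library are available. Lean on these libraries where they do the work, as an engineer would, in place of code of your own. Each camera call takes 0.05 s, during which the arm holds its last target.

### The job

Build up the support for the upside-down bowl on the stand's spindle: thread on the widest former first, the middle one on top of it and the locking former last, hubs upward and each fully down. Feel for the place where the locking former drops home, turn it clockwise (seen from above) to lock it, and before letting go pull it gently up against the teeth for a moment to make sure that it holds. Leave the standing bowl wall and the loose sherds where they are.

Things in the scene. Friction and masses are not known exactly. Their poses are not given: they have to be found in the camera images.
- stand: Pot-rebuilding stand: round grey cast foot, 130 mm across, fixed to the desk, small black brake screw at its -x side. An upright steel spindle, 30 mm in diameter, rises from its centre. Origin: centre of the underside, on the spindle's axis, z up. The spindle's own angle in the foot differs each time and is not reported (see it or feel it); its brake holds it up to about 0.3 Nm.
- spindle_seat (a point): Point on the spindle's axis, on top of the aluminium collar (56 mm diameter) on which the wide former comes to rest: 24 mm above the stand's origin. Axes those of the stand's foot. Seated, the wide former's origin is at this point, the middle former's 22 mm above it, the locking former's 44 mm above it.
- spindle_top (a point): Point on the spindle's axis at its top, 68.5 mm above spindle_seat; axes those of the foot, not of the spindle. The top is a bayonet head: 4 teeth, 8 mm high, 90 degrees apart, each 40 degrees wide, with gaps of 50 degrees, edges chamfered 2 mm; below it a neck with a groove 10.5 mm high. Under each tooth's clockwise end (seen from above) is a stop.
- wide_former: Wide former: plywood disc 150 mm across, 7 mm thick, cork rim, lying flat, with a round aluminium hub up in its centre: 46 mm outer diameter, top 22 mm above the underside (so 15 mm to grip above the disc). Through bore 33 mm, widened 2 mm all round at the underside. Origin: centre of the underside, on the bore's axis, z up. 140 to 210 g.
- middle_former: Middle former: plywood disc 115 mm across, 7 mm thick, cork rim, lying flat, with the same aluminium hub and bore as the wide one (hub 46 mm diameter, top 22 mm above the underside; bore 33 mm). Origin: centre of the underside, on the bore's axis, z up. 105 to 165 g.
- locking_former: Locking former: plywood disc 80 mm across, 7 mm thick, cork rim, lying flat; its hub is a black fluted round knob, 46 mm diameter, top 33 mm above the underside, closed above. Blind bore 33 mm wide, 26 mm deep from below, widened 2 mm at the mouth, with two lugs inside (see point lug). Origin: centre of the underside, z up. 95 to 150 g.
- lug (a point): One of the locking former's two round steel lugs, 6 mm thick; this point is on its axis, on the former's +x side, 13 mm from the centre, 11 mm above the underside (the other is opposite at -x). They reach in to 9.5 mm from the centre. Orange marks on top of the knob lie over them. Off the gaps they rest on the teeth, holding the former 16.5 mm above its seated height.
- knob_top (a point): Centre of the top of the locking former's knob, 33 mm above its underside. Turned until the lugs meet gaps (every 90 degrees, about 10 either way), it drops 16.5 mm onto the middle former; then 31 to 51 degrees clockwise, seen from above, bring the lugs under the teeth to the stops. Twisted hard on the stops it binds; eased a little, it lifts 2.5 mm, then the teeth hold it.
- bowl_wall: Bystander: large joined piece of pottery bowl wall, 196 mm wide, 185 mm high, standing on edge at the left behind the stand. Origin: centre of its underside. Must not be moved.
- left_sherd: Bystander: pottery fragment 106x105x20 mm lying flat right of the stand. Origin: centre of its underside. Must not be moved.
- right_sherd: Bystander: pottery fragment 97x94x23 mm lying flat farther to the right. Origin: centre of its underside. Must not be moved.
Things that resemble listed ones, but are neither listed nor needed, are in the scene too. Several things have the shape of the stand; the one meant has the colours described above.

How it is judged (in metres and radians):
On the way, in this order (a step that is already met when the one before it is completed fails the run):
1. the wide former is threaded on the spindle and down on its seat (horizontal distance between wide_former and stand below 0.004 m and z of wide_former in the frame of stand below 0.0265 m and angle between wide_former's own z axis and vertical below 0.08 rad), for 0.2 s.
2. the middle former is threaded on and down on the wide one (horizontal distance between middle_former and stand below 0.004 m and z of middle_former in the frame of stand between 0.044 and 0.0485 m and angle between middle_former's own z axis and vertical below 0.08 rad), for 0.2 s.
3. the locking former has dropped home over the bayonet head, on the middle one (horizontal distance between locking_former and stand below 0.004 m and z of locking_former in the frame of stand below 0.0697 m and angle between locking_former's own z axis and vertical below 0.1 rad), for 0.1 s.
4. turned so that its lugs lie under the teeth and still held by the fingers, the locking former is pulled up against the spindle head with at least 4 N and holds ((horizontal distance between lug and tooth_a below 0.0045 m or horizontal distance between lug and tooth_b below 0.0045 m or horizontal distance between lug and tooth_c below 0.0045 m or horizontal distance between lug and tooth_d below 0.0045 m) and contact force between locking_former and stand above 4 N and contact force between the fingers and locking_former above 2 N and z of locking_former in the frame of stand between 0.0697 and 0.0718 m and contact force between locking_former and middle_former below 0.5 N), for 0.4 s.
At the end, for the whole second after the job is handed in: The formers lie flat on the spindle, widest lowest, locking one on top: each within 4 mm of the axis, 2.5 mm of its seated height and 0.08 rad of level; the locking former, proved by the pull, is down again with its lugs under the teeth (17 degrees off a tooth's middle at most), still and released (all of step 1 and all of step 2 and horizontal distance between locking_former and stand below 0.004 m and z of locking_former in the frame of stand between 0.066 and 0.0705 m and angle between locking_former's own z axis and vertical below 0.08 rad and linear speed of locking_former below 0.02 m/s and contact force between the fingers and locking_former below 0.1 N and (horizontal distance between lug and tooth_a below 0.0045 m or horizontal distance between lug and tooth_b below 0.0045 m or horizontal distance between lug and tooth_c below 0.0045 m or horizontal distance between lug and tooth_d below 0.0045 m)); the robot touches nothing.
It fails at once if the bowl wall is moved more than 20 mm or tipped (distance of bowl_wall from where it was at the start of the episode above 0.02 m or angle between bowl_wall's own z axis and vertical above 0.25 rad).
It fails at once if the left loose sherd is moved more than 20 mm (distance of left_sherd from where it was at the start of the episode above 0.02 m).
It fails at once if the right loose sherd is moved more than 20 mm (distance of right_sherd from where it was at the start of the episode above 0.02 m).
It fails at once if the locking former is forced or pulled against the spindle with more than 80 N (contact force between locking_former and stand above 80 N).
It also fails if it takes over 72 s, if anything falls off the work surface, if the arm or the gripper's body presses on something with over 40 N, if the wrist force passes 120 N, or if a joint passes its speed limit or range.

## Working session

There is one attempt and no reset: what is moved stays moved. The work goes in short steps, Python scripts to look and compute and a tool call to move; the robot and the scene stay as the last step left them, time stands still between calls to the robot, and variables do not carry over. Pictures are saved under pics/ and viewed, and the job is handed in when it is done.

Besides the shell and the picture viewer there is one more tool, called after "Call:" as name(argument=value, ...) on one line, values as JSON. move_arm: Moves the arm, as the interface text tells. Its arguments: {"type":"object","properties":{"steps":{"type":"array"},"force":{"type":"number"}},"required":["steps"]}

```bash
ls; mkdir -p pics; cat > h.py <<'E'
import numpy as np, cv2
from cell import env, viewer, job
from scipy.spatial.transform import Rotation as R
def snap(n,f):
    d=viewer.read_camera(n); cv2.imwrite('pics/'+f,d['img'][:,:,::-1]); return d
E
python3 - <<'E'
from h import *
o=env.get_obs(); print(o, env.tip_reach)
for n in ['side','top','wrist']:
    d=snap(n,n+'0.png'); print(n,{k:v for k,v in d.items() if k!='img'})
E
```

```text
pics
{'time_s': 0.0, 'qpos': array([-74.82172638,  18.43881789,  -4.01578733,  83.17462829,
         1.29702452,  78.5411708 ,  -3.25913167]), 'joint_velocities': array([-0.03742431,  0.04746077, -0.06602879, -0.01306173, -0.02896956,
        0.00073748,  0.07387799]), 'effort': array([-1.57730842e-04, -4.91313958e+01, -4.04158132e-01, -3.12521982e+01,
       -6.39849692e-02,  4.39915771e-02,  1.80127045e-04]), 'tool_pos': array([0.16125354, 0.6291576 , 0.24646666]), 'tool_rot': array([-1.79890741e+02,  7.67182142e-03,  1.65632992e+02]), 'force': array([0.47837788, 0.39239933, 0.54398592]), 'wrist_torque': array([ 0.00374289, -0.03663091, -0.01065744]), 'grip_width': 0.0868774753493697} 0.025
side {'vfov': 52.78493891202536, 'cx': 320.5257043976607, 'cy': 202.58977235162303, 'extrinsics': array([[ 0.99939759,  0.02750815,  0.02116029, -0.50916018],
       [ 0.02952923, -0.35365924, -0.93490811,  0.07789416],
       [-0.01823406,  0.93496976, -0.35425848,  1.08985196],
       [ 0.        ,  0.        ,  0.        ,  1.        ]])}
top {'vfov': 57.55772282427956, 'cx': 322.39436841959997, 'cy': 195.73510584545082, 'extrinsics': array([[ 4.12554266e-02, -9.99132179e-01,  5.73402187e-03,
        -9.96290757e-04],
       [-9.75107369e-01, -4.15134380e-02, -2.17812425e-01,
         5.10493916e-01],
       [ 2.17861442e-01,  3.39465756e-03, -9.75973805e-01,
         1.10126752e+00],
       [ 0.00000000e+00,  0.00000000e+00,  0.00000000e+00,
         1.00000000e+00]])}
wrist {'vfov': 70.87974626700374, 'cx': 319.71029458894463, 'cy': 198.45750426026527, 'mount': array([[ 3.82753694e-04, -9.52021666e-01, -3.06030391e-01,
         8.52581956e-02],
       [ 9.99999925e-01,  3.84619070e-04,  5.42036916e-05,
         3.07586213e-04],
       [ 6.61020358e-05, -3.06030389e-01,  9.52021742e-01,
        -1.37143332e-01],
       [ 0.00000000e+00,  0.00000000e+00,  0.00000000e+00,
         1.00000000e+00]])}
```

View pictures.

View pics/top0.png

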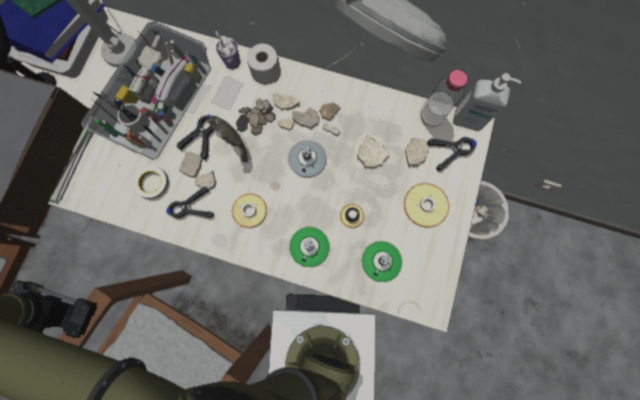

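View pics/side0.png

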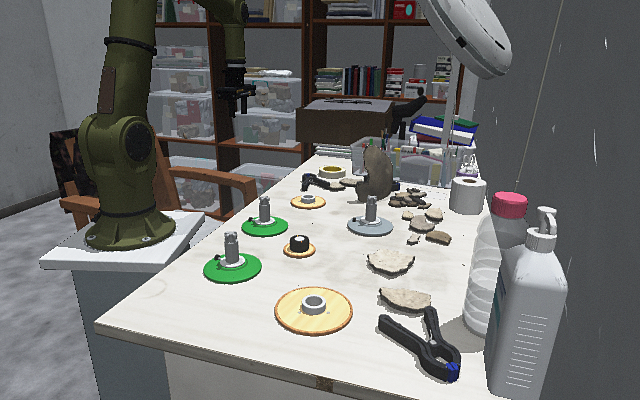

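View pics/wrist0.png

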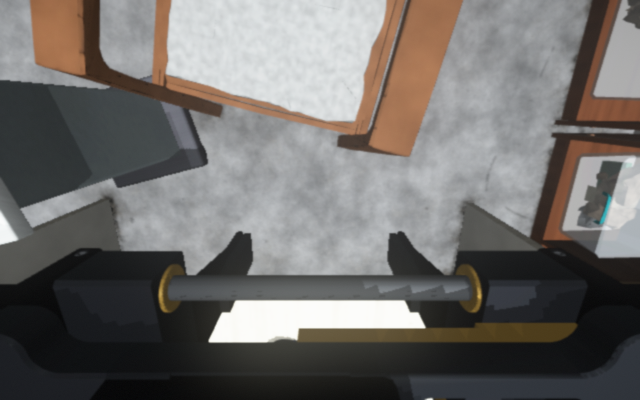

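Candidates (top view): grey-footed stand (307,158) against green-footed decoys at (309,247) and (382,262). Wide former is the biggest disc at (427,205), middle is (250,211), and locking is the black knob at (352,215). The ring (152,183) is not a former. By description I want the grey stand. I'll check it in a close crop.

```bash
cat >> h.py <<'E'
def K(d):
    f=d['img'].shape[0]/2/np.tan(np.radians(d['vfov'])/2); return f
def ray(d,u,v,o=None):
    f=K(d); c=np.array([(u-d['cx'])/f,(v-d['cy'])/f,1.0])
    if 'extrinsics' in d:
        E=np.array(d['extrinsics']); Rm=E[:3,:3]; return -Rm.T@E[:3,3], Rm.T@c
    M=np.array(d['mount']); T=np.eye(4); T[:3,:3]=R.from_euler('xyz',o['tool_rot'],degrees=True).as_matrix(); T[:3,3]=o['tool_pos']
    X=T@M; return X[:3,3], X[:3,:3]@c
def onplane(d,u,v,z,o=None):
    p,r=ray(d,u,v,o); return p+r*(z-p[2])/r[2]
def proj(d,P,o=None):
    P=np.asarray(P,float); f=K(d)
    if 'extrinsics' in d: X=np.array(d['extrinsics'])
    else:
        T=np.eye(4); T[:3,:3]=R.from_euler('xyz',o['tool_rot'],degrees=True).as_matrix(); T[:3,3]=o['tool_pos']
        X=np.linalg.inv(T@np.array(d['mount']))
    c=X[:3,:3]@P+X[:3,3]; return np.array([d['cx']+f*c[0]/c[2], d['cy']+f*c[1]/c[2]])
E
python3 - <<'E'
from h import *
t=viewer.read_camera('top')
for n,u,v,z in [('stand',307,158,.005),('wide',427,205,.022),('mid',250,211,.022),('lock',352,215,.033),('g1',309,247,.02),('g2',382,262,.02),('left_sherd',373,151,.02),('right',416,151,.02)]:
    print(n,onplane(t,u,v,z).round(4))
im=t['img'][:,:,::-1]
def crop(c,w=40,s=5): 
    return cv2.resize(im[c[1]-w//2:c[1]+w//2,c[0]-w//2:c[0]+w//2],None,fx=s,fy=s,interpolation=cv2.INTER_NEAREST)
a=np.hstack([crop((307,158),50),crop((352,215),50),crop((427,205),50)])
cv2.imwrite('pics/crop0.png',a)
E
```

```text
stand [0.6507 0.0783 0.005 ]
wide [ 0.5013 -0.3217  0.022 ]
mid [0.4571 0.2529 0.022 ]
lock [ 0.4561 -0.077   0.033 ]
g1 [0.3495 0.0562 0.02  ]
g2 [ 0.3121 -0.1763  0.02  ]
left_sherd [ 0.6801 -0.1438  0.02  ]
right [ 0.6864 -0.2891  0.02  ]
```

View pics/crop0.png

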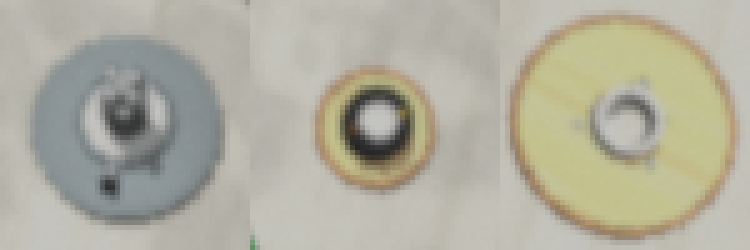

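The crop shows the grey cast foot with its black brake screw, the black knob with orange marks left and right, and the wide disc with its hub. Next I'll measure more exactly by masks and locate the wall.

```bash
python3 - <<'E'
from h import *
t=viewer.read_camera('top'); s=viewer.read_camera('side')
def disc(d,c,w,z,lo,hi):
    im=cv2.cvtColor(d['img'],cv2.COLOR_RGB2HSV); m=cv2.inRange(im,lo,hi); k=np.zeros_like(m); k[c[1]-w:c[1]+w,c[0]-w:c[0]+w]=1; m*=k
    cs,_=cv2.findContours(m,cv2.RETR_EXTERNAL,cv2.CHAIN_APPROX_NONE); c=max(cs,key=cv2.contourArea)
    p=np.array([onplane(d,*q[0],z) for q in c])[:,:2].astype(np.float32)
    (cx,cy),(a,b),_=cv2.fitEllipse(p*1000); return round(cx,1),round(cy,1),round(a),round(b)
Y=((10,70,90),(35,255,255))
for n,ct,cs,w,w2 in [('wide',(427,205),(313,309),30,50),('mid',(250,211),(308,202),25,25),('lock',(352,215),(299,250),18,22)]:
    print(n,disc(t,ct,w,.006,*Y),disc(s,cs,w2,.006,*Y))
h=cv2.cvtColor(t['img'],cv2.COLOR_RGB2HSV); print(h[168,312],h[160,293],h[160,280])
print(disc(t,(307,158),28,.01,(90,25,60),(125,140,200)))
h=cv2.cvtColor(s['img'],cv2.COLOR_RGB2HSV); print(h[229,360])
print(disc(s,(370,226),28,.01,(90,25,60),(125,140,200)))
# wall base in side
for u,v in [(352,195),(375,203),(392,195)]: print('wall',onplane(s,u,v,0).round(3))
a=s['img'][130:250,290:440,::-1]; b=t['img'][90:210,190:340,::-1]
cv2.imwrite('pics/crop1.png',np.hstack([cv2.resize(q,None,fx=2.6,fy=2.6) for q in(a,b)]))
E
```

```text
wide (506.4, -323.2, 144, 145) (504.6, -327.0, 148, 152)
mid (462.6, 260.0, 110, 111) (461.2, 257.3, 105, 110)
lock (459.9, -77.7, 75, 76) (457.9, -79.5, 70, 80)
[ 95  20 143] [ 98  20 153] [ 23  17 182]Traceback (most recent call last):
  File "<stdin>", line 12, in <module>
  File "<stdin>", line 5, in disc
ValueError: max() iterable argument is empty
```

Call:
move_arm(steps=[[8.7,-4.1,0,0,0,0,0.066],[8.7,-4.1,0,0,0,0,0.066],[8.7,-4.1,0,0,0,0,0.066],[8.7,-4.1,0,0,0,0,0.066],[8.7,-4.1,0,0,0,0,0.066]])

```text
time_s: 0.72
tool_pos: [0.3524, 0.5527, 0.2475]
tool_rot: [180.0, 0.0, 146.6]
force: [0.0, 0.3, 0.5]
grip_width: 0.0866
```

```bash
python3 - <<'E'
from h import *
t=viewer.read_camera('top'); s=viewer.read_camera('side')
def disc(d,c,w,z,lo,hi):
    im=cv2.cvtColor(d['img'],cv2.COLOR_RGB2HSV); m=cv2.inRange(im,lo,hi); k=np.zeros_like(m); k[c[1]-w:c[1]+w,c[0]-w:c[0]+w]=1; m*=k
    cs,_=cv2.findContours(m,cv2.RETR_EXTERNAL,cv2.CHAIN_APPROX_NONE); c=max(cs,key=cv2.contourArea)
    p=np.array([onplane(d,*q[0],z) for q in c])[:,:2].astype(np.float32)
    (cx,cy),(a,b),_=cv2.fitEllipse(p*1000); return round(cx,1),round(cy,1),round(a),round(b)
G=((85,14,60),(125,140,200))
print(disc(t,(307,158),24,.01,*G))
print(disc(s,(370,226),26,.01,*G))
for u,v in [(352,195),(375,203),(392,195)]: print('wall',onplane(s,u,v,0).round(3))
a=s['img'][130:250,290:440,::-1]; b=t['img'][90:210,190:340,::-1]
cv2.imwrite('pics/crop1.png',np.hstack([cv2.resize(q,None,fx=2.6,fy=2.6) for q in(a,b)]))
E
```

```text
(648.7, 78.6, 120, 120)
(647.2, 66.7, 120, 131)
wall [0.61  0.346 0.   ]
wall [ 0.682  0.273 -0.   ]
wall [ 0.75   0.358 -0.   ]
```

View pics/crop1.png

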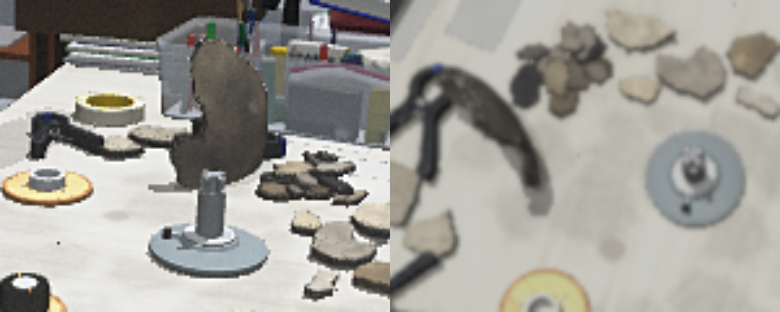

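Call:
move_arm(steps=[[8.7,-4.1,0,0,0,0,0.066],[8.7,-4.1,0,0,0,0,0.066],[8.7,-4.1,0,0,0,0,0.066],[8.7,-4.1,0,0,0,0,0.066],[8.7,-4.1,0,0,0,0,0.066]])

```text
time_s: 1.23
tool_pos: [0.5063, 0.4189, 0.2475]
tool_rot: [180.0, 0.0, 127.7]
force: [0.5, 0.2, 0.2]
grip_width: 0.0873
```

Call:
move_arm(steps=[[8.7,-4.1,0,0,0,0,0.068],[8.7,-4.1,0,0,0,0,0.068],[8.7,-4.1,0,0,0,0,0.068],[8.7,-4.1,0,0,0,0,0.068],[8.7,-4.1,0,0,0,0,0.068]])

```text
time_s: 1.65
tool_pos: [0.608, 0.2418, 0.2475]
tool_rot: [180.0, -0.0, 108.2]
force: [-0.4, -0.3, -0.5]
grip_width: 0.0865
```

Call:
move_arm(steps=[[8.7,-4.1,0,0,0,0,0.064],[8.7,-4.1,0,0,0,0,0.064],[8.7,-4.1,0,0,0,0,0.064],[8.7,-4.1,0,0,0,0,0.064],[8.7,0,0,0,0,0,0]])

```text
time_s: 2.07
tool_pos: [0.6446, 0.0707, 0.2482]
tool_rot: [179.9, 0.4, 92.7]
force: [0.1, -2.6, 0.3]
grip_width: 0.0871
```

```bash
python3 - <<'E'
from h import *
o=env.get_obs(); d=snap('wrist','w1.png'); print(o['tool_pos'],o['tool_rot'])
E
```

```text
[0.64456909 0.07069589 0.24824384] [179.93027121   0.42414324  92.70704984]
```

View pics/w1.png

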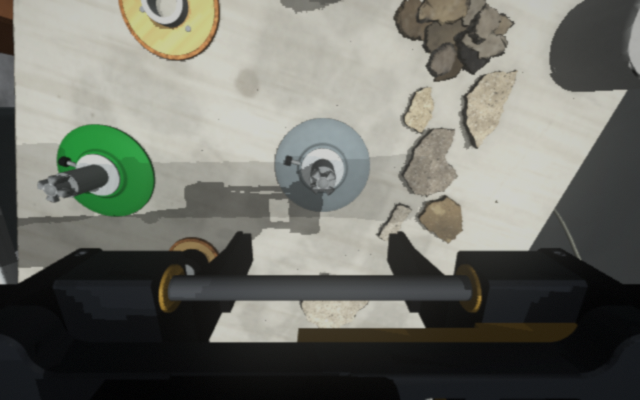

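```bash
python3 - <<'E'
from h import *
o=env.get_obs(); d=viewer.read_camera('wrist')
im=d['img'][:,:,::-1]
cv2.imwrite('pics/c2.png',cv2.resize(im[105:225,262:382],None,fx=5,fy=5,interpolation=cv2.INTER_CUBIC))
h=cv2.cvtColor(d['img'],cv2.COLOR_RGB2HSV)
m=cv2.inRange(h,(85,30,40),(125,160,230)); k=np.zeros_like(m);k[110:220,268:378]=1;m*=k
cs,_=cv2.findContours(m,cv2.RETR_EXTERNAL,cv2.CHAIN_APPROX_NONE); c=cv2.convexHull(max(cs,key=cv2.contourArea))
for z in (.004,.008,.012):
    p=np.array([onplane(d,*q[0],z,o) for q in c])[:,:2].astype(np.float32)*1000
    print(z,cv2.fitEllipse(p))
for P in [(.648,.075,.024),(.648,.075,.0925)]: print(proj(d,P,o))
E
```

```text
Traceback (most recent call last):
ValueError: max() iterable argument is empty
```

View pics/c2.png

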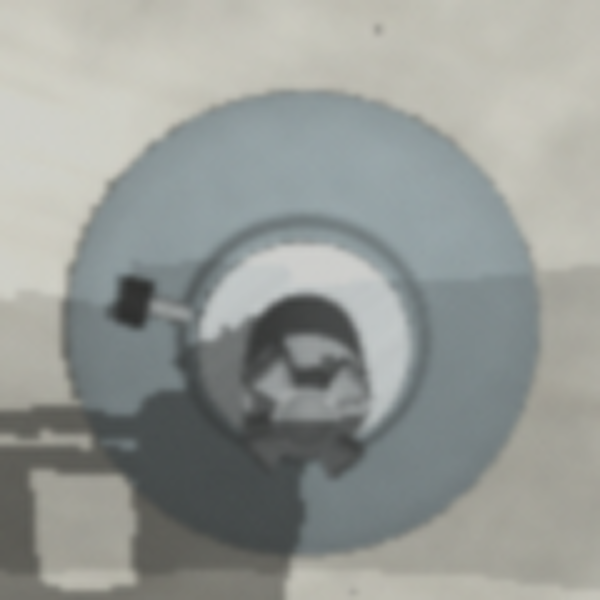

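```bash
python3 - <<'E'
from h import *
o=env.get_obs(); d=viewer.read_camera('wrist')
im=d['img'].astype(int); m=((im[:,:,2]-im[:,:,0])>6).astype(np.uint8); k=np.zeros_like(m);k[110:225,268:378]=1;m*=k
cs,_=cv2.findContours(m,cv2.RETR_EXTERNAL,cv2.CHAIN_APPROX_NONE); c=cv2.convexHull(max(cs,key=cv2.contourArea))
print(cv2.boundingRect(c))
for z in (.004,.008,.012):
    p=np.array([onplane(d,*q[0],z,o) for q in c])[:,:2].astype(np.float32)*1000
    print(z,cv2.fitEllipse(p))
m=((im.min(2)>150)).astype(np.uint8); k=np.zeros_like(m);k[145:205,295:348]=1;m*=k
cv2.imwrite('pics/m.png',m*255)
for P in [(.648,.075,.024),(.648,.075,.0925)]: print(proj(d,P,o))
E
```

```text
(276, 128, 93, 91)
0.004 ((647.5440063476562, 77.5498046875), (127.8565673828125, 129.02549743652344), 59.90984344482422)
0.008 ((647.4461059570312, 78.47689819335938), (126.5138931274414, 127.67057800292969), 59.909725189208984)
0.012 ((647.3482666015625, 79.40399932861328), (125.17121887207031, 126.31565856933594), 59.909576416015625)
[322.90848772 180.50103046]
[323.6089248  195.93763764]
```

Call:
move_arm(steps=[[8.7,-4.0,-0.5,0,0,0,0.062],[8.7,-4.0,-0.5,0,0,0,0.062],[8.7,-4.0,-0.5,0,0,0,0.062],[8.7,-4.0,-0.5,0.8,0,0,0.062],[8.7,-4.0,-0.5,0.8,0,0,0.062]])

```text
time_s: 2.63
tool_pos: [0.6074, -0.1124, 0.2318]
tool_rot: [179.9, -0.1, 76.0]
force: [1.6, 0.6, -0.2]
grip_width: 0.0872
```

Call:
move_arm(steps=[[8.7,-4.0,-0.5,0.8,0,0,0.062],[8.7,-4.0,-0.5,0.8,0,0,0.062],[8.7,-4.0,-0.5,0.8,0,0,0.062],[8.7,-4.0,-0.5,0.8,0,0,0.062],[8.7,-4.0,-0.5,0.8,0,0,0.062]])

```text
time_s: 3.05
tool_pos: [0.5121, -0.2894, 0.1911]
tool_rot: [180.0, -0.1, 58.2]
force: [0.8, -0.1, -0.3]
grip_width: 0.0871
```

```bash
cat >> h.py <<'E'
def delta(P,yaw=None,o=None):
    "shift cm in tool axes from measured pose to P, and wz rad for a yaw (deg), mod 180 not applied"
    o=o or env.get_obs(); Rm=R.from_euler('xyz',o['tool_rot'],degrees=True)
    s=Rm.inv().apply(np.asarray(P)-o['tool_pos'])*100
    w=None if yaw is None else np.radians((o['tool_rot'][2]-yaw+180)%360-180)
    print('delta cm',s.round(2),'wz',w,'yaw',o['tool_rot'].round(2),'pos',o['tool_pos'].round(4),'t',o['time_s'],'q7',o['qpos'][6].round(1))
E
python3 - <<'E'
from h import *
delta((.505,-.325,.15),57)
snap('wrist','w2.png')
E
```

```text
delta cm [-3.41  1.27  4.11] wz 0.021752479301927013 yaw [ 1.7997e+02 -6.0000e-02  5.8250e+01] pos [ 0.5121 -0.2894  0.1911] t 3.05 q7 4.0
```

View pics/w2.png

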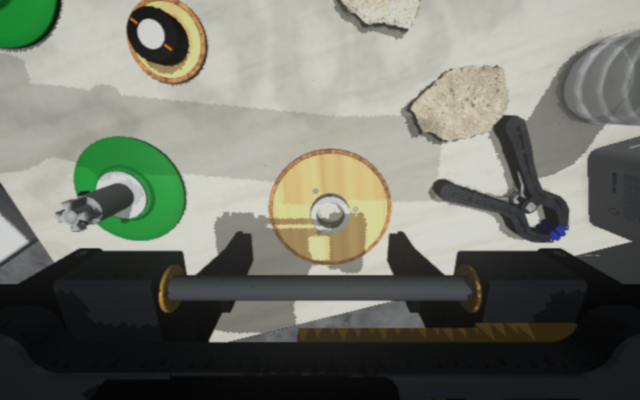

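```bash
cat >> h.py <<'E'
def former(d,o,box,z=.0065):
    h=cv2.cvtColor(d['img'],cv2.COLOR_RGB2HSV); m=cv2.inRange(h,(8,60,50),(35,255,255)); k=np.zeros_like(m); k[box[1]:box[3],box[0]:box[2]]=1; m*=k
    cs,_=cv2.findContours(m,cv2.RETR_EXTERNAL,cv2.CHAIN_APPROX_NONE); c=cv2.convexHull(max(cs,key=cv2.contourArea))
    print('bbox',cv2.boundingRect(c))
    p=np.array([onplane(d,*q[0],z,o) for q in c])[:,:2].astype(np.float32)*1000
    (x,y),ab,_=cv2.fitEllipse(p); print('centre',round(x,1),round(y,1),'dia',np.round(ab,1)); return x/1000,y/1000
E
python3 - <<'E'
from h import *
o=env.get_obs(); d=viewer.read_camera('wrist')
x,y=former(d,o,(250,140,400,275)); delta((x,y,.034),57)
print(proj(d,(x,y,.022),o))
cv2.imwrite('pics/c3.png',cv2.resize(d['img'][140:275,260:400,::-1],None,fx=4,fy=4,interpolation=cv2.INTER_CUBIC))
try: former(d,o,(115,0,215,95))
except Exception as e: print(e)
for z in (.033,): 
    a=onplane(d,134,19,z,o);b=onplane(d,169,48,z,o); print('marks',a,b,np.degrees(np.arctan2(*(b-a)[[1,0]])))
E
```

```text
bbox (270, 140, 125, 116)
centre 504.1 -324.2 dia [149.3 149.9]
delta cm [-2.49  1.36 15.68] wz 0.010614409775610192 yaw [-179.89    0.2    57.61] pos [ 0.5065 -0.2956  0.1907] t 3.15 q7 4.0
[332.57105929 204.76728988]
bbox (123, 0, 82, 73)
centre 456.7 -83.0 dia [70.5 82. ]
marks [ 0.44773335 -0.07096965  0.033     ] [ 0.4585453  -0.10594632  0.033     ] -72.82263572138076
```

View pics/c3.png

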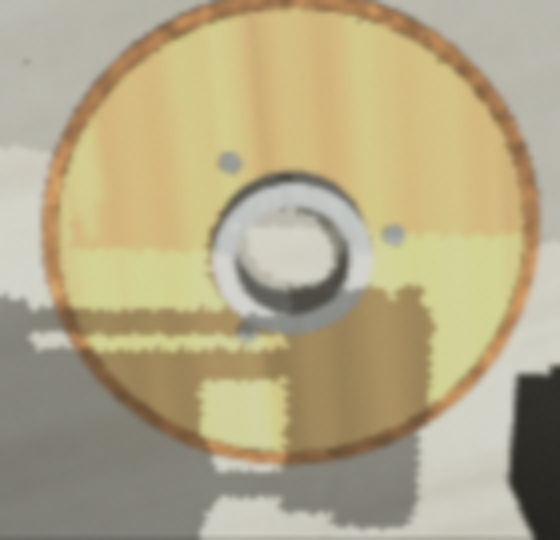

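Call:
move_arm(steps=[[8.7,-1.2,0.7,2.9,0,0,0],[8.7,-1.3,0.66,2.9,0,0,0],[8.7,0,0,2.9,0,0,0],[8.7,0,0,2.9,0,0,0],[8.7,0,0,0,0,0,0]])

```text
time_s: 3.57
tool_pos: [0.5078, -0.314, 0.0696]
tool_rot: [-179.4, 0.0, 58.4]
force: [-1.2, 1.8, -0.5]
grip_width: 0.0874
```

```bash
python3 - <<'E'
from h import *
delta((.5041,-.3242,.034),57)
o=env.get_obs();d=snap('wrist','w3.png'); print(proj(d,(.5041,-.3242,.022),o)); delta((.5041,-.3242,.034),57)
E
```

```text
delta cm [-1.06  0.26  3.56] wz 0.023983936388455952 yaw [-1.7939e+02  1.0000e-02  5.8370e+01] pos [ 0.5078 -0.314   0.0696] t 3.5667 q7 11.5
[324.27458516 245.47438836]
delta cm [-1.03  0.07  3.86] wz 0.023693339644284335 yaw [-179.61    0.     58.36] pos [ 0.5091 -0.3152  0.0726] t 3.6167 q7 11.5
```

View pics/w3.png

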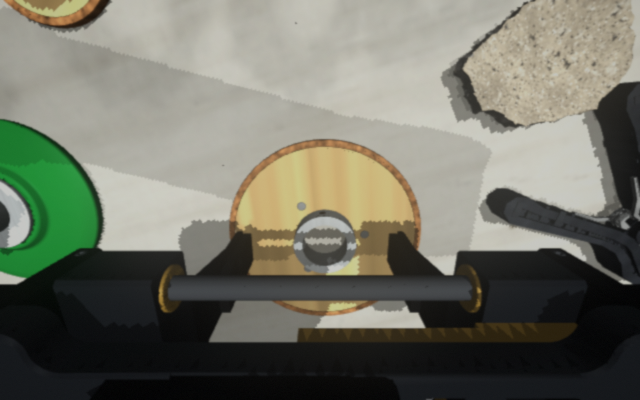

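Call:
move_arm(steps=[[8.7,-0.5,0.1,0,0,0,0],[8.7,-0.5,0,0,0,0,0],[8.7,0,0,0,0,0,0],[8.7,0,0,0,0,0,0]])

```text
time_s: 3.95
tool_pos: [0.5062, -0.3288, 0.0774]
tool_rot: [179.8, -0.0, 58.1]
force: [-0.7, 1.0, 0.2]
grip_width: 0.0869
```

```bash
python3 - <<'E'
from h import *
o=env.get_obs();d=snap('wrist','w4.png'); delta((.5041,-.3242,.034),57,o); print(proj(d,(.5041,-.3242,.022),o)); x,y=former(d,o,(200,100,440,270))
delta((x,y,.034))
cv2.imwrite('pics/c4.png',cv2.resize(d['img'][130:330,220:430,::-1],None,fx=3,fy=3,interpolation=cv2.INTER_CUBIC))
E
```

```text
delta cm [ 0.28 -0.43  4.34] wz 0.019282797582163173 yaw [ 1.7982e+02 -3.0000e-02  5.8100e+01] pos [ 0.5062 -0.3288  0.0774] t 3.95 q7 12.6
[314.66431077 224.28413901]
bbox (221, 119, 189, 151)
centre 504.4 -323.9 dia [148.6 149.3]
delta cm [ 0.28 -0.39  4.31] wz None yaw [ 1.7986e+02 -5.0000e-02  5.8120e+01] pos [ 0.5061 -0.3283  0.0771] t 4.0 q7 12.6
```

View pics/c4.png

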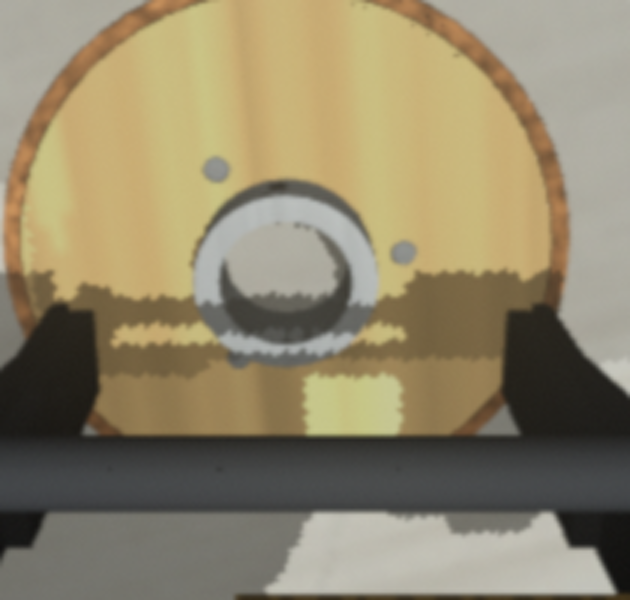

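Call:
move_arm(steps=[[8.7,0.2,-0.4,1.0,0,0,0],[8.7,0.1,0,1.0,0,0,0],[8.7,0,0,1.0,0,0,0],[8.7,0,0,0.8,0,0,0],[8.7,0,0,0,0,0,0]])

```text
time_s: 4.42
tool_pos: [0.5021, -0.3219, 0.0348]
tool_rot: [-179.7, 0.0, 58.2]
force: [-0.3, -0.5, 0.1]
grip_width: 0.0873
```

Call:
move_arm(steps=[[8.7,0,0,0,0,0,0],[8.7,0,0,0,0,0,0]])

```text
time_s: 4.58
tool_pos: [0.5036, -0.3234, 0.0375]
tool_rot: [180.0, 0.0, 58.1]
force: [0.4, -0.9, 0.2]
grip_width: 0.0871
```

```bash
python3 - <<'E'
from h import *
delta((.5044,-.3239,.034))
E
```

```text
delta cm [0.   0.1  0.35] wz None yaw [1.800e+02 2.000e-02 5.813e+01] pos [ 0.5036 -0.3234  0.0375] t 4.5833 q7 13.7
```

Call:
move_arm(steps=[[8.7,0.1,0.1,0.3,0,0,0],[8.7,0,0,0,0,0,0],[8.7,0,0,0,0,0,0],[4.0,0,0,0,0,0,0],[4.0,0,0,0,0,0,0]], force=40)

```text
time_s: 5.0
tool_pos: [0.5051, -0.3228, 0.0347]
tool_rot: [180.0, -0.0, 58.1]
force: [-0.2, 0.0, -0.2]
grip_width: 0.0801
```

Call:
move_arm(steps=[[4.0,0,0,0,0,0,0],[4.0,0,0,0,0,0,0],[4.0,0,0,0,0,0,0],[4.0,0,0,0,0,0,0]])

```text
time_s: 5.33
tool_pos: [0.505, -0.3228, 0.0346]
tool_rot: [180.0, -0.0, 58.1]
force: [0.2, 0.3, 0.2]
grip_width: 0.0549
```

Call:
move_arm(steps=[[4.0,0,0,0,0,0,0],[4.0,0,0,0,0,0,0],[4.0,0,0,0,0,0,0],[4.0,0,0,-0.5,0,0,0],[4.0,0,0,-1.0,0,0,0]])

```text
time_s: 5.75
tool_pos: [0.5038, -0.322, 0.0486]
tool_rot: [-179.8, 0.0, 58.1]
force: [-1.2, 0.6, -1.5]
grip_width: 0.0446
```

Call:
move_arm(steps=[[4.0,0,0,-2.5,0,0,0],[4.0,0,0,-2.5,0,0,0],[4.0,0,0,-2.5,0,0,0],[4.0,0,0,-2.5,0,0,0],[4.0,0,0,-1.0,0,0,0]])

```text
time_s: 6.17
tool_pos: [0.5063, -0.3241, 0.1639]
tool_rot: [179.7, -0.1, 58.1]
force: [1.3, -0.6, -1.4]
grip_width: 0.0444
```

```bash
python3 - <<'E'
from h import *
delta((.648,.0783,.16),97); print(env.get_obs()['grip_width'],env.get_obs()['force'])
snap('wrist','w5.png')
E
```

```text
delta cm [41.66 -9.22  0.38] wz -0.6786236030676458 yaw [ 1.7968e+02 -6.0000e-02  5.8120e+01] pos [ 0.5063 -0.3241  0.1639] t 6.1667 q7 8.9
0.044438530214134075 [ 1.31623331 -0.58020945 -1.40457729]
```

View pics/w5.png

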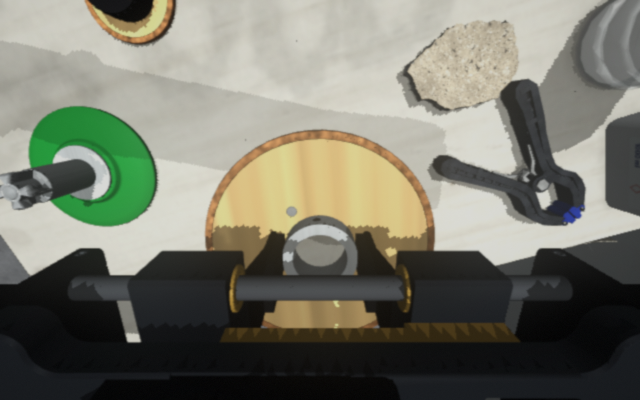

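Call:
move_arm(steps=[[4.0,2.0,0.3,0,0,0,-0.03],[4.0,4.0,0.5,0,0,0,-0.062],[4.0,4.0,0.5,0,0,0,-0.062],[4.0,4.0,0.5,0,0,0,-0.062],[4.0,4.0,0.5,0,0,0,-0.062]])

```text
time_s: 6.63
tool_pos: [0.6034, -0.1685, 0.1577]
tool_rot: [-179.9, -0.0, 74.3]
force: [1.5, -0.7, -1.1]
grip_width: 0.0448
```

Call:
move_arm(steps=[[4.0,4.0,0.5,0,0,0,-0.062],[4.0,4.0,0.5,0,0,0,-0.062],[4.0,4.0,0.5,0,0,0,-0.062],[4.0,4.0,0.5,0,0,0,-0.062],[4.0,3.0,0.5,0,0,0,-0.062]])

```text
time_s: 7.05
tool_pos: [0.6576, 0.0178, 0.1572]
tool_rot: [-179.8, -0.1, 92.3]
force: [0.2, 0.2, -1.6]
grip_width: 0.0447
```

```bash
python3 - <<'E'
from h import *
delta((.648,.0783,.15),97); print(env.get_obs()['grip_width'],env.get_obs()['force'])
E
```

```text
delta cm [ 6.08 -0.72  0.74] wz -0.08287881828692809 yaw [-1.7984e+02 -1.2000e-01  9.2250e+01] pos [0.6576 0.0178 0.1572] t 7.05 q7 6.8
0.04473543699579146 [ 0.16482101  0.2097932  -1.62320892]
```

Call:
move_arm(steps=[[4.0,2.8,-0.2,0,0,0,-0.04],[4.0,2.4,-0.2,0,0,0,-0.04],[4.0,0,0,0,0,0,0],[4.0,0,0,0,0,0,0],[4.0,0,0,0,0,0,0]])

```text
time_s: 7.47
tool_pos: [0.6507, 0.0635, 0.1581]
tool_rot: [-179.9, 0.1, 96.4]
force: [-0.1, -1.2, -1.8]
grip_width: 0.0444
```

```bash
python3 - <<'E'
from h import *
o=env.get_obs(); delta((.648,.0783,.15),97); d=snap('wrist','w6.png'); delta((.648,.0783,.15),97)
t=snap('top','t6.png'); s=snap('side','s6.png')
cv2.imwrite('pics/c6.png',np.hstack([cv2.resize(t['img'][100:220,250:370,::-1],None,fx=3.2,fy=3.2),cv2.resize(s['img'][130:250,310:430,::-1],None,fx=3.2,fy=3.2)]))
E
```

```text
delta cm [ 1.5  -0.1   0.81] wz -0.010216945382151094 yaw [-1.7987e+02  5.0000e-02  9.6410e+01] pos [0.6507 0.0635 0.1581] t 7.4667 q7 6.2
delta cm [ 1.61 -0.11  0.85] wz -0.011778173835267315 yaw [-1.799e+02  7.000e-02  9.633e+01] pos [0.6509 0.0624 0.1585] t 7.5167 q7 6.2
```

View pics/w6.png

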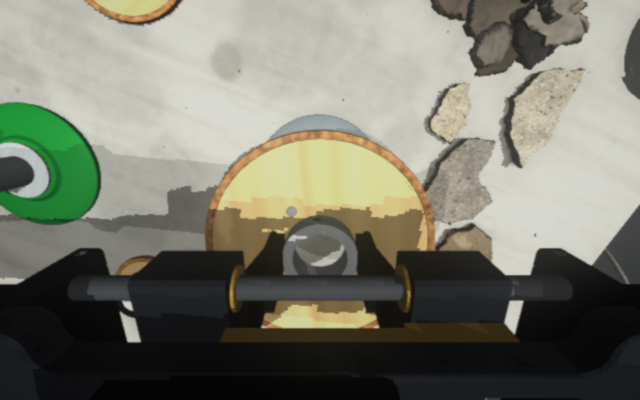

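View pics/c6.png

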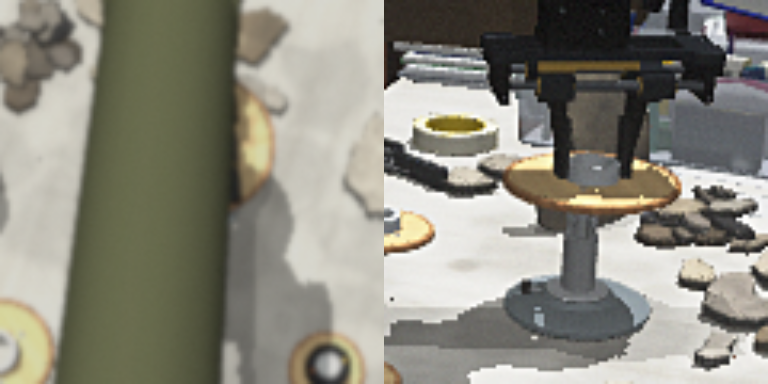

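```bash
python3 - <<'E'
from h import *
o=env.get_obs(); d=viewer.read_camera('wrist')
h=cv2.cvtColor(d['img'],cv2.COLOR_RGB2HSV); m=cv2.inRange(h,(8,60,50),(35,255,255)); k=np.zeros_like(m); k[120:245,195:440]=1; m*=k
cs,_=cv2.findContours(m,cv2.RETR_EXTERNAL,cv2.CHAIN_APPROX_NONE); c=cv2.convexHull(max(cs,key=cv2.contourArea)).reshape(-1,2)
c=c[c[:,1]<240]
z=o['tool_pos'][2]-.0346+.0065
p=np.array([onplane(d,*q,z,o)[:2] for q in c])
from scipy.optimize import least_squares
r=least_squares(lambda a:np.hypot(p[:,0]-a[0],p[:,1]-a[1])-.075,o['tool_pos'][:2],loss='soft_l1',f_scale=.001)
print(r.x,abs(r.fun).mean(), 'rel',(r.x-o['tool_pos'][:2])); delta((r.x[0],r.x[1],.1581))
cv2.imwrite('pics/c7.png',cv2.resize(d['img'][190:300,260:380,::-1],None,fx=5,fy=5,interpolation=cv2.INTER_CUBIC))
E
```

```text
[0.65099177 0.06039071] 9.019105075555329e-05 rel [-0.00028142 -0.00161216]
delta cm [-0.18 -0.06  0.12] wz None yaw [-1.7998e+02  3.0000e-02  9.6280e+01] pos [0.6514 0.0622 0.1593] t 7.6667 q7 6.2
```

View pics/c7.png

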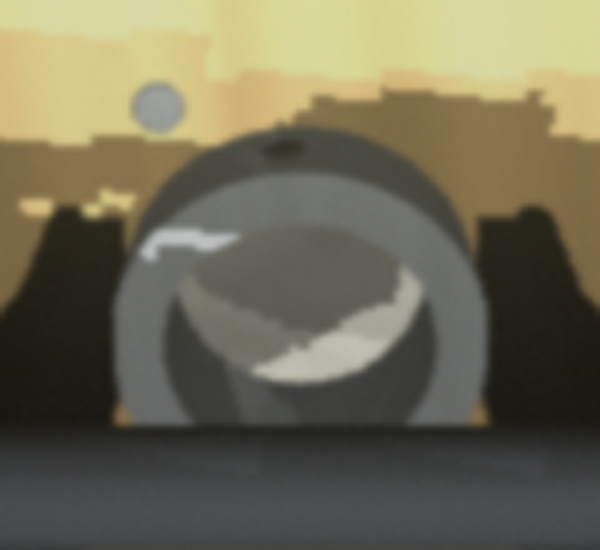

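Call:
move_arm(steps=[[4.0,0.9,-0.1,0,0,0,0],[4.0,0.8,0,0.5,0,0,0],[4.0,0,0,1.0,0,0,0],[4.0,0,0,0,0,0,0],[4.0,0,0,0,0,0,0]])

```text
time_s: 8.08
tool_pos: [0.6476, 0.0809, 0.1432]
tool_rot: [-179.9, 0.0, 96.5]
force: [0.4, 0.4, -2.2]
grip_width: 0.0445
```

```bash
python3 - <<'E'
from h import *
delta((.648,.079,.125)); snap('wrist','w8.png')
s=snap('side','s8.png'); a=s['img'][130:250,310:430,::-1]; cv2.imwrite('pics/c8.png',cv2.resize(a,None,fx=5,fy=5,interpolation=cv2.INTER_CUBIC)); delta((.648,.079,.125)); print(env.get_obs()['force'])
E
```

```text
delta cm [-0.19  0.02  1.82] wz None yaw [-1.7986e+02  2.0000e-02  9.6460e+01] pos [0.6476 0.0809 0.1432] t 8.0833 q7 4.8
delta cm [-0.13 -0.06  1.94] wz None yaw [-1.7998e+02  2.0000e-02  9.6400e+01] pos [0.6485 0.0803 0.1444] t 8.1833 q7 4.8
[ 0.31758436  0.44248114 -1.21458982]
```

View pics/c8.png

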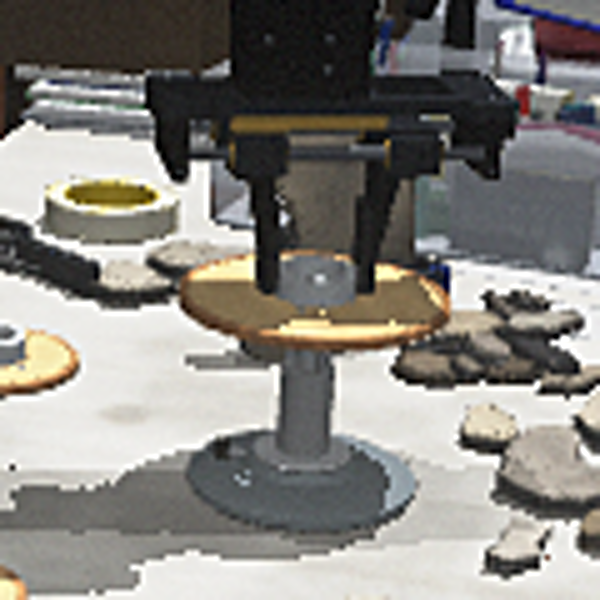

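View pics/w8.png

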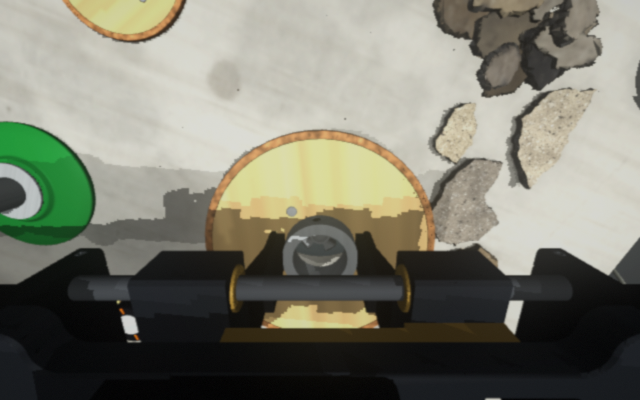

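```bash
python3 - <<'E'
from h import *
s=viewer.read_camera('side'); o=env.get_obs(); print(o['tool_pos'])
def atY(u,v,y):
    p,r=ray(s,u,v); return p+r*(y-p[1])/r[1]
g=cv2.cvtColor(s['img'],cv2.COLOR_RGB2GRAY).astype(float)
for v in range(201,219,2):
    row=np.gradient(cv2.GaussianBlur(g[v:v+1],(3,1),0)[0]); seg=slice(358,384); 
    a=358+np.argmin(row[358:372]); b=370+np.argmax(row[370:384])
    def sub(i,sg):
        w=np.maximum(sg*row[i-1:i+2],0); return (w*np.arange(i-1,i+2)).sum()/w.sum()
    a=sub(a,-1);b=sub(b,1)
    print(v,a,b,atY((a+b)/2,v,.078-.013).round(4))
h=cv2.cvtColor(s['img'],cv2.COLOR_RGB2HSV); m=cv2.inRange(h,(8,60,50),(35,255,255)); k=np.zeros_like(m); k[175:202,340:405]=1; m*=k
ys,xs=np.nonzero(m); 
z=o['tool_pos'][2]-.0346+.0035
cs,_=cv2.findContours(m,cv2.RETR_EXTERNAL,cv2.CHAIN_APPROX_NONE); c=cv2.convexHull(max(cs,key=cv2.contourArea)).reshape(-1,2)
p=np.array([onplane(s,*q,z)[:2] for q in c]).astype(np.float32)*1000; print(c[:,0].min(),c[:,0].max(),cv2.fitEllipse(p))
E
```

```text
[0.6486794  0.08020564 0.1446735 ]
201 359.7060606060606 375.9539700805524 [0.6362 0.065  0.0835]
203 365.82669322709165 376.2909090909091 [0.6454 0.065  0.0779]
205 365.3037542662116 376.6969972702457 [0.6457 0.065  0.072 ]
207 365.6425339366516 376.2275611967362 [0.6459 0.065  0.0661]
209 365.1455223880597 376.2598130841121 [0.6456 0.065  0.0601]
211 365.1605504587156 376.0732635585157 [0.6458 0.065  0.0541]
213 364.95268425841675 375.875234521576 [0.6456 0.065  0.0481]
215 364.9683026584867 375.87151841868825 [0.646  0.065  0.0421]
217 364.5135135135135 376.06734693877553 [0.646  0.065  0.0361]
346 400 ((648.8461303710938, 80.79053497314453), (152.05824279785156, 170.02886962890625), 167.5154266357422)
```

Call:
move_arm(steps=[[4.0,-0.1,-0.22,0.4,0,0,0],[4.0,0,0,0.5,0,0,0],[4.0,0,0,0.3,0,0,0],[4.0,0,0,0.3,0,0,0],[4.0,0,0,0.3,0,0,0]])

```text
time_s: 8.65
tool_pos: [0.6463, 0.0794, 0.1261]
tool_rot: [-180.0, -0.0, 96.4]
force: [0.5, -0.1, -2.1]
grip_width: 0.0447
```

Call:
move_arm(steps=[[4.0,0,0,0.2,0,0,0],[4.0,0,0,0.2,0,0,0]])

```text
time_s: 8.82
tool_pos: [0.6464, 0.0795, 0.1222]
tool_rot: [-180.0, 0.0, 96.4]
force: [0.5, 0.1, -1.7]
grip_width: 0.0446
```

Call:
move_arm(steps=[[4.0,0,0,0.4,0,0,0],[4.0,0,0,0.4,0,0,0],[4.0,0,0,0.4,0,0,0]])

```text
time_s: 9.07
tool_pos: [0.6465, 0.0795, 0.1102]
tool_rot: [180.0, -0.0, 96.4]
force: [0.0, -0.0, -2.1]
grip_width: 0.0448
```

```bash
python3 - <<'E'
from h import *
s=snap('side','s9.png'); a=s['img'][130:250,310:430,::-1]; cv2.imwrite('pics/c9.png',cv2.resize(a,None,fx=4,fy=4,interpolation=cv2.INTER_CUBIC)); o=env.get_obs();print(o['force'],o['wrist_torque'],o['tool_pos'])
E
```

```text
[-1.1859377  -0.41757368 -1.84494147] [-0.12933728  0.06497523  0.05053144] [0.64584041 0.07947801 0.10916804]
```

View pics/c9.png

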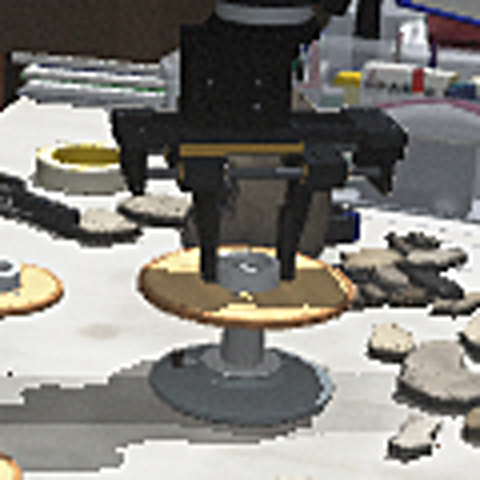

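Call:
move_arm(steps=[[4.0,0,0,0.7,0,0,0],[4.0,0,0,0.8,0,0,0],[4.0,0,0,0.8,0,0,0],[4.0,0,0,0.8,0,0,0]])

```text
time_s: 9.45
tool_pos: [0.6462, 0.0795, 0.0785]
tool_rot: [-180.0, -0.0, 96.4]
force: [0.1, 0.0, -0.8]
grip_width: 0.045
```

Call:
move_arm(steps=[[4.0,0,0,0.7,0,0,0],[4.0,0,0,0.5,0,0,0],[4.0,0,0,0.3,0,0,0]])

```text
time_s: 9.7
tool_pos: [0.6461, 0.0795, 0.0635]
tool_rot: [-180.0, 0.0, 96.4]
force: [0.8, 0.2, -0.5]
grip_width: 0.045
```

Call:
move_arm(steps=[[4.0,0,0,0.2,0,0,0],[4.0,0,0,0.2,0,0,0],[4.0,0,0,0.1,0,0,0]])

```text
time_s: 9.95
tool_pos: [0.6464, 0.0794, 0.0595]
tool_rot: [180.0, -0.0, 96.4]
force: [-0.4, 0.2, -2.3]
grip_width: 0.045
```

Call:
move_arm(steps=[[4.0,0,0,0.1,0,0,0],[4.0,0,0,0.1,0,0,0],[4.0,0,0,0,0,0,0]])

```text
time_s: 10.2
tool_pos: [0.6466, 0.0795, 0.0585]
tool_rot: [180.0, -0.0, 96.4]
force: [-1.8, -0.7, 3.1]
grip_width: 0.0446
```

Call:
move_arm(steps=[[8.7,0,0,0,0,0,0],[8.7,0,0,0,0,0,0],[8.7,0,0,-0.2,0,0,0],[8.7,0,0,-2.5,0,0,0],[8.7,0,0,-3.5,0,0,0]])

```text
time_s: 10.62
tool_pos: [0.6438, 0.0793, 0.1165]
tool_rot: [-179.6, 0.1, 96.4]
force: [0.5, -0.7, 0.1]
grip_width: 0.0704
```

```bash
python3 - <<'E'
from h import *
delta((.461,.258,.2),119)
s=snap('side','s10.png'); a=s['img'][130:250,310:430,::-1]; cv2.imwrite('pics/c10.png',cv2.resize(a,None,fx=4,fy=4,interpolation=cv2.INTER_CUBIC)); o=env.get_obs();print(o['force'],o['grip_width'],o['tool_pos'])
E
```

```text
delta cm [ 19.8  -16.23  -8.25] wz -0.3940090435965882 yaw [-1.7959e+02  6.0000e-02  9.6420e+01] pos [0.6438 0.0793 0.1165] t 10.6167 q7 5.3
[ 3.35973512 -0.14069236  5.61480534] 0.07395999102939078 [0.64949181 0.07961953 0.12683744]
```

View pics/c10.png

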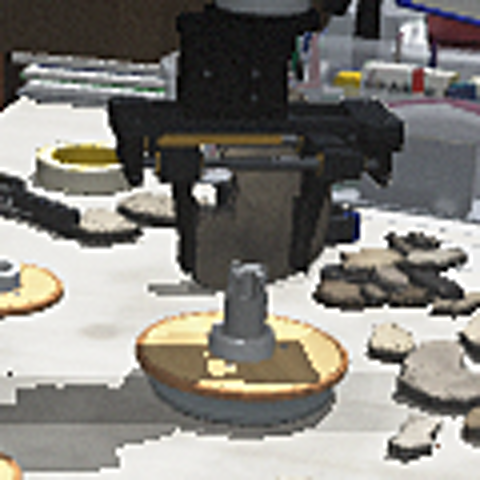

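Call:
move_arm(steps=[[8.7,0,0,-2.5,0,0,0],[8.7,3.2,-1.7,-0.5,0,0,-0.056],[8.7,3.2,-1.7,0,0,0,-0.056],[8.7,3.2,-1.7,0,0,0,-0.056],[8.7,3.2,-1.7,0,0,0,-0.056]])

```text
time_s: 11.08
tool_pos: [0.5545, 0.193, 0.15]
tool_rot: [179.9, -0.0, 109.4]
force: [-0.1, 1.1, -0.6]
grip_width: 0.0864
```

Call:
move_arm(steps=[[8.7,3.2,-1.7,0,0,0,-0.056],[8.7,3.2,-1.7,0,0,0,-0.056],[8.7,3.2,-1.7,0,0,0,-0.056],[8.7,0,0,0,0,0,0],[8.7,0,0,0,0,0,0]])

```text
time_s: 11.5
tool_pos: [0.4697, 0.2629, 0.1499]
tool_rot: [179.9, -0.1, 119.2]
force: [0.4, -0.6, 0.6]
grip_width: 0.0868
```

```bash
python3 - <<'E'
from h import *
o=env.get_obs();d=snap('wrist','w11.png');delta((.461,.258,.034),119,o)
x,y=former(d,o,(200,80,440,265)); delta((x,y,.034)); print(proj(d,(x,y,.022),o))
E
```

```text
delta cm [-0.02 -1.02 11.59] wz 0.0026882124883175528 yaw [ 1.7994e+02 -6.0000e-02  1.1915e+02] pos [0.4697 0.2629 0.1499] t 11.5 q7 -0.5
bbox (256, 137, 110, 106)
centre 460.3 259.6 dia [114.4 114.8]
delta cm [ 0.39 -1.06 11.6 ] wz None yaw [179.92   0.   118.95] pos [0.4713 0.2612 0.15  ] t 11.55 q7 -0.5
[309.77343884 197.03122043]
```

View pics/w11.png

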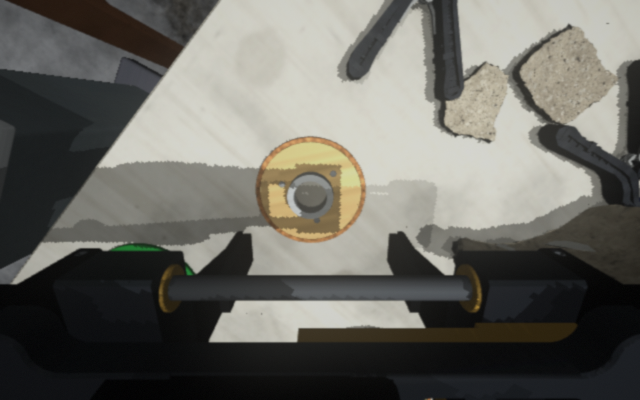

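Call:
move_arm(steps=[[8.7,0.2,-0.5,2.5,0,0,0],[8.7,0.2,-0.55,2.5,0,0,0],[8.7,0,0,2.5,0,0,0],[8.7,0,0,1.2,0,0,0],[8.7,0,0,0,0,0,0]])

```text
time_s: 11.97
tool_pos: [0.4595, 0.2567, 0.0599]
tool_rot: [-179.7, 0.1, 118.7]
force: [0.3, -0.2, 0.6]
grip_width: 0.0871
```

Call:
move_arm(steps=[[8.7,0,0,0,0,0,0],[8.7,0,0,0,0,0,0]])

```text
time_s: 12.13
tool_pos: [0.4618, 0.2592, 0.0639]
tool_rot: [179.9, 0.0, 118.8]
force: [-0.0, 0.5, 0.1]
grip_width: 0.087
```

```bash
python3 - <<'E'
from h import *
o=env.get_obs();d=snap('wrist','w12.png');delta((.4603,.2596,.034),119,o)
x,y=former(d,o,(180,100,460,270)); delta((x,y,.034)); print(proj(d,(x,y,.022),o))
cv2.imwrite('pics/c12.png',cv2.resize(d['img'][130:330,220:430,::-1],None,fx=3,fy=3,interpolation=cv2.INTER_CUBIC))
E
```

```text
delta cm [ 0.1  -0.12  2.99] wz -0.003460703198550188 yaw [179.85   0.   118.8 ] pos [0.4618 0.2592 0.0639] t 12.1333 q7 0.3
bbox (242, 149, 153, 121)
centre 460.4 259.6 dia [114.4 115.2]
delta cm [ 0.07 -0.13  3.02] wz None yaw [ 1.7982e+02 -1.0000e-02  1.1883e+02] pos [0.4618 0.2595 0.0642] t 12.1833 q7 0.3
[318.21436452 234.90978379]
```

View pics/c12.png

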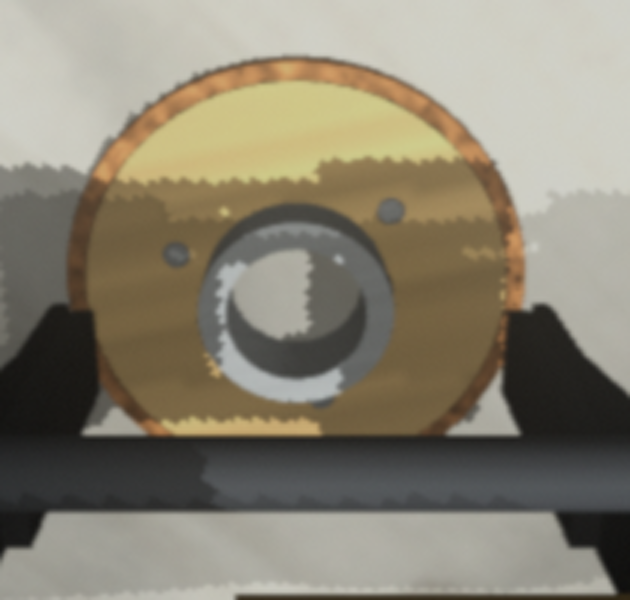

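Call:
move_arm(steps=[[5.8,0.1,-0.1,0.9,0,0,0],[5.8,0.05,0,1.0,0,0,0],[5.8,0,0,0.7,0,0,0],[5.8,0,0,0.3,0,0,0],[5.8,0,0,0,0,0,0]])

```text
time_s: 12.6
tool_pos: [0.4586, 0.2601, 0.033]
tool_rot: [180.0, 0.0, 118.9]
force: [-0.6, 0.1, -0.4]
grip_width: 0.0624
```

Call:
move_arm(steps=[[4.0,0,0,0,0,0,0],[4.0,0,0,0,0,0,0],[4.0,0,0,0,0,0,0],[4.0,0,0,0,0,0,0]])

```text
time_s: 12.93
tool_pos: [0.4585, 0.2599, 0.0335]
tool_rot: [-180.0, -0.0, 118.9]
force: [-0.4, 0.8, -0.4]
grip_width: 0.0445
```

Call:
move_arm(steps=[[4.0,0,0,-1.0,0,0,0],[4.0,0,0,-3.5,0,0,0],[4.0,0,0,-4.0,0,0,0],[4.0,-1.0,0.5,-3.0,0,0,0],[4.0,-2.8,2.5,-1.0,0,0,0.056]])

```text
time_s: 13.35
tool_pos: [0.5014, 0.2456, 0.1646]
tool_rot: [179.7, -0.3, 116.1]
force: [0.6, 1.0, -1.0]
grip_width: 0.0445
```

Call:
move_arm(steps=[[4.0,-2.8,2.5,0,0,0,0.056],[4.0,-2.8,2.5,0,0,0,0.056],[4.0,-2.8,2.5,0,0,0,0.056],[4.0,-2.8,2.5,0,0,0,0.056]])

```text
time_s: 13.68
tool_pos: [0.6375, 0.1721, 0.1595]
tool_rot: [180.0, -0.0, 102.8]
force: [1.3, -0.0, -0.6]
grip_width: 0.0447
```

```bash
python3 - <<'E'
from h import *
delta((.6465,.079,.145),97); print(env.get_obs()['grip_width'],env.get_obs()['force'])
E
```

```text
delta cm [-9.28 -1.18  1.44] wz 0.10046881689690783 yaw [ 1.7996e+02 -3.0000e-02  1.0276e+02] pos [0.6375 0.1721 0.1595] t 13.6833 q7 2.3
0.044748389707910285 [ 1.27267785 -0.03717886 -0.58683615]
```

Call:
move_arm(steps=[[4.0,-3.6,-0.7,0,0,0,0.05],[4.0,-3.2,-0.7,0,0,0,0.05],[4.0,-1.8,-0.5,0,0,0,0],[4.0,0,0,0,0,0,0],[4.0,0,0,0,0,0,0]])

```text
time_s: 14.1
tool_pos: [0.6332, 0.0826, 0.1592]
tool_rot: [180.0, -0.0, 96.9]
force: [-0.4, 0.8, -0.6]
grip_width: 0.0449
```

```bash
cat >> h.py <<'E'
from scipy.optimize import least_squares
def held(d,o,h,rad):
    "centre of held disc, underside h below TCP"
    hs=cv2.cvtColor(d['img'],cv2.COLOR_RGB2HSV); m=cv2.inRange(hs,(8,60,40),(35,255,255)); k=np.zeros_like(m); k[110:245,195:440]=1; m*=k
    cs,_=cv2.findContours(m,cv2.RETR_EXTERNAL,cv2.CHAIN_APPROX_NONE); c=cv2.convexHull(max(cs,key=cv2.contourArea)).reshape(-1,2); c=c[c[:,1]<240]
    z=o['tool_pos'][2]-h+.0065
    p=np.array([onplane(d,*q,z,o)[:2] for q in c])
    r=least_squares(lambda a:np.hypot(p[:,0]-a[0],p[:,1]-a[1])-rad,o['tool_pos'][:2],loss='soft_l1',f_scale=.001)
    print('held centre',r.x.round(4),'resid',abs(r.fun).mean().round(5),'rel TCP',(r.x-o['tool_pos'][:2]).round(4)); return r.x
E
python3 - <<'E'
from h import *
delta((.6465,.079,.145),97); o=env.get_obs();d=snap('wrist','w13.png'); held(d,o,.0335,.0575)
o=env.get_obs(); s=snap('side','s13.png')
h=cv2.cvtColor(s['img'],cv2.COLOR_RGB2HSV); m=cv2.inRange(h,(8,60,50),(35,255,255)); k=np.zeros_like(m); k[160:203,330:415]=1; m*=k
cs,_=cv2.findContours(m,cv2.RETR_EXTERNAL,cv2.CHAIN_APPROX_NONE); c=cv2.convexHull(max(cs,key=cv2.contourArea)).reshape(-1,2)
p=np.array([onplane(s,*q,o['tool_pos'][2]-.0335+.0035)[:2] for q in c]).astype(np.float32)*1000; print(c.min(0),c.max(0),cv2.fitEllipse(p))
cv2.imwrite('pics/c13.png',np.hstack([cv2.resize(s['img'][120:250,305:435,::-1],(390,390)),cv2.resize(d['img'][100:300,220:420,::-1],(390,390))]))
delta((.6465,.079,.145),97,o)
E
```

```text
delta cm [-0.52  1.27  1.42] wz -0.0014071542200956577 yaw [ 1.7999e+02 -1.0000e-02  9.6920e+01] pos [0.6332 0.0826 0.1592] t 14.1 q7 4.5
held centre [0.6353 0.0993] resid 0.00204 rel TCP [0.002  0.0167]
[347 177] [388 191] ((633.2518920898438, 85.28467559814453), (115.95906066894531, 140.25091552734375), 173.3046112060547)
delta cm [-0.75  1.25  1.4 ] wz 0.0015836773072874133 yaw [ 1.7998e+02 -7.0000e-02  9.7090e+01] pos [0.6332 0.0849 0.1591] t 14.15 q7 4.5
```

View pics/c13.png

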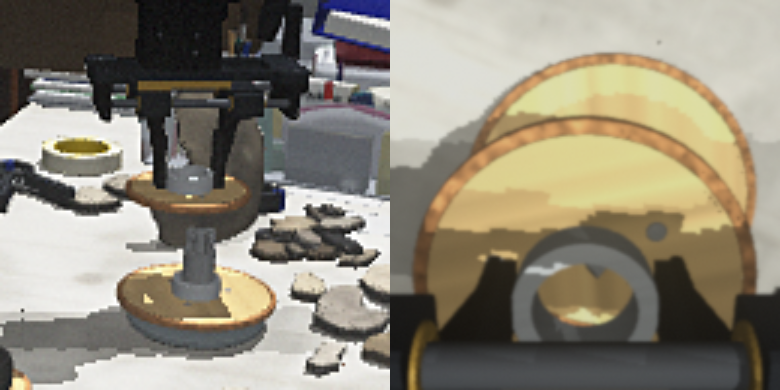

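```bash
python3 - <<'E'
from h import *
o=env.get_obs();d=snap('wrist','w14.png'); o2=env.get_obs(); print(o['tool_pos'],o2['tool_pos'])
im=d['img'].astype(int)
cv2.imwrite('pics/c14.png',cv2.resize(d['img'][140:260,220:420,::-1],None,fx=4,fy=4,interpolation=cv2.INTER_CUBIC))
E
```

```text
[0.63314888 0.08621272 0.15895814] [0.63313646 0.08665773 0.15879995]
```

View pics/c14.png

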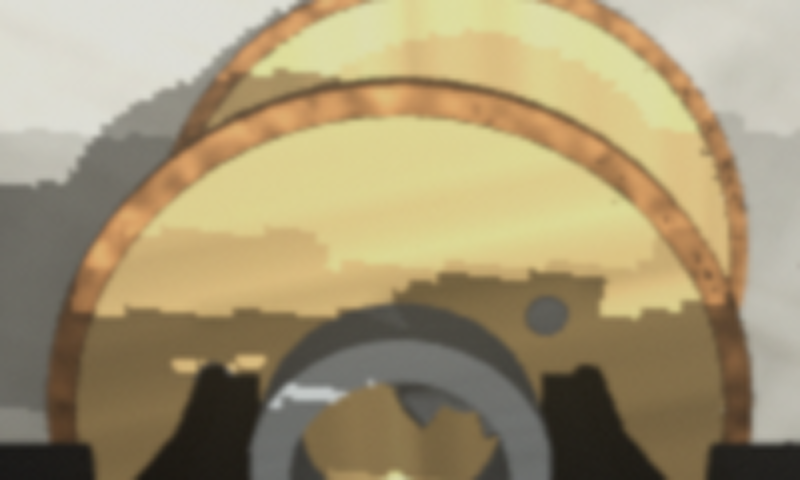

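```bash
python3 - <<'E'
from h import *
o=env.get_obs();d=viewer.read_camera('wrist'); o['tool_pos']=np.array([0.63314888,0.08621272,0.15895814])
q=np.array([(400,78),(180,150),(80,268),(50,400),(752,395),(628,160),(280,98),(520,98)])/4+[220,140]
z=o['tool_pos'][2]-.0335+.0065
p=np.array([onplane(d,*a,z,o)[:2] for a in q])
r=least_squares(lambda a:np.hypot(p[:,0]-a[0],p[:,1]-a[1])-.0575,o['tool_pos'][:2]); print(r.fun*1000,r.x-o['tool_pos'][:2]); delta((*r.x,.159),None,o)
delta((.6465,.0797,.145),97)
E
```

```text
[ 0.3883336   0.0127408  -0.31709749 -0.73653443 -0.61099983 -0.61495544
  0.24615216  0.1699913 ] [ 9.05653487e-05 -1.41806505e-03]
delta cm [-0.14 -0.01 -0.  ] wz None yaw [ 1.7999e+02 -8.0000e-02  9.7260e+01] pos [0.6331 0.0862 0.159 ] t 14.25 q7 4.5
delta cm [-0.87  1.24  1.37] wz 0.0049020286588321235 yaw [ 1.7999e+02 -7.0000e-02  9.7280e+01] pos [0.6331 0.0867 0.1587] t 14.3 q7 4.5
```

Call:
move_arm(steps=[[4.0,-0.5,0.7,0,0,0,0],[4.0,-0.4,0.57,0.4,0,0,0],[4.0,0,0,0.4,0,0,0],[4.0,0,0,0,0,0,0],[4.0,0,0,0,0,0,0]])

```text
time_s: 14.72
tool_pos: [0.6466, 0.0769, 0.1497]
tool_rot: [-179.9, 0.0, 97.1]
force: [0.2, 0.8, -1.3]
grip_width: 0.0445
```

Call:
move_arm(steps=[[4.0,0,0,0,0,0,0],[4.0,0,0,0,0,0,0]])

```text
time_s: 14.88
tool_pos: [0.647, 0.0772, 0.1506]
tool_rot: [-180.0, -0.0, 97.1]
force: [-0.1, -0.4, -1.0]
grip_width: 0.0445
```

```bash
python3 - <<'E'
from h import *
delta((.6465,.0793,.12),97)
E
```

```text
delta cm [ 0.21 -0.02  3.06] wz 0.002008306195156541 yaw [-1.800e+02 -1.000e-02  9.712e+01] pos [0.647  0.0772 0.1506] t 14.8833 q7 5.8
```

Call:
move_arm(steps=[[4.0,0.2,-0.05,0.7,0,0,0],[4.0,0,0,0.7,0,0,0],[4.0,0,0,0.4,0,0,0],[4.0,0,0,0.4,0,0,0],[4.0,0,0,0.4,0,0,0]])

```text
time_s: 15.3
tool_pos: [0.646, 0.0789, 0.1238]
tool_rot: [-180.0, 0.0, 97.1]
force: [-0.3, 0.2, -0.8]
grip_width: 0.0449
```

Call:
move_arm(steps=[[4.0,0,0,0.4,0,0,0],[4.0,0,0,0.4,0,0,0],[4.0,0,0,0.4,0,0,0]])

```text
time_s: 15.55
tool_pos: [0.6463, 0.0789, 0.1122]
tool_rot: [180.0, -0.0, 97.1]
force: [-0.4, 0.1, -1.1]
grip_width: 0.0447
```

Call:
move_arm(steps=[[4.0,0,0,0.8,0,0,0],[4.0,0,0,0.8,0,0,0],[4.0,0,0,0.7,0,0,0],[4.0,0,0,0.4,0,0,0],[4.0,0,0,0.2,0,0,0]])

```text
time_s: 15.97
tool_pos: [0.6461, 0.079, 0.0826]
tool_rot: [-180.0, 0.0, 97.1]
force: [-0.2, 0.3, -0.9]
grip_width: 0.0449
```

Call:
move_arm(steps=[[4.0,0,0,0.2,0,0,0],[4.0,0,0,0.1,0,0,0],[4.0,0,0,0.1,0,0,0]])

```text
time_s: 16.22
tool_pos: [0.6462, 0.0789, 0.0796]
tool_rot: [-180.0, -0.0, 97.1]
force: [0.3, 1.1, -1.2]
grip_width: 0.0446
```

Call:
move_arm(steps=[[4.0,0,0,0.1,0,0,0],[4.0,0,0,0.1,0,0,0],[4.0,0,0,0,0,0,0]])

```text
time_s: 16.47
tool_pos: [0.6463, 0.0789, 0.0795]
tool_rot: [180.0, -0.0, 97.1]
force: [-4.5, -0.4, 8.1]
grip_width: 0.0444
```

Call:
move_arm(steps=[[8.7,0,0,0,0,0,0],[8.7,0,0,0,0,0,0],[8.7,0,0,-0.2,0,0,0],[8.7,0,0,-2.5,0,0,0],[8.7,0,0,-3.5,0,0,0]])

```text
time_s: 16.88
tool_pos: [0.6435, 0.0788, 0.1364]
tool_rot: [-179.6, 0.1, 97.1]
force: [0.7, -0.7, 0.2]
grip_width: 0.0701
```

Call:
move_arm(steps=[[8.7,0,0,-3.5,0,0,0],[8.7,-1.5,0,-1.5,0,0,0],[8.7,0,0,0,0,0,0],[8.7,0,0,0,0,0,0],[8.7,0,0,0,0,0,0]])

```text
time_s: 17.3
tool_pos: [0.6474, 0.0644, 0.1883]
tool_rot: [-179.9, -0.0, 97.1]
force: [0.5, 0.7, -0.3]
grip_width: 0.0866
```

```bash
python3 - <<'E'
from h import *
o=env.get_obs();d=snap('wrist','w15.png'); delta((.458,-.08,.2),80,o); print(proj(d,(.6463,.0785,.0925),o))
u=proj(d,(.6463,.0785,.0925),o).astype(int)
s=snap('side','s15.png')
cv2.imwrite('pics/c15.png',np.hstack([cv2.resize(d['img'][u[1]-30:u[1]+30,u[0]-30:u[0]+30,::-1],(400,400),interpolation=cv2.INTER_CUBIC),cv2.resize(s['img'][150:250,320:420,::-1],(400,400))]))
print(u); delta((.458,-.08,.2),80)
E
```

```text
delta cm [-11.99 -20.58  -1.14] wz 0.29848411177813633 yaw [-1.7989e+02 -3.0000e-02  9.7100e+01] pos [0.6474 0.0644 0.1883] t 17.3 q7 6.4
[321.15570971 194.32537485]
[321 194]
delta cm [-12.03 -20.56  -1.18] wz 0.2994965399926596 yaw [-1.7982e+02 -2.0000e-02  9.7160e+01] pos [0.647  0.0649 0.1876] t 17.4 q7 6.4
```

View pics/c15.png

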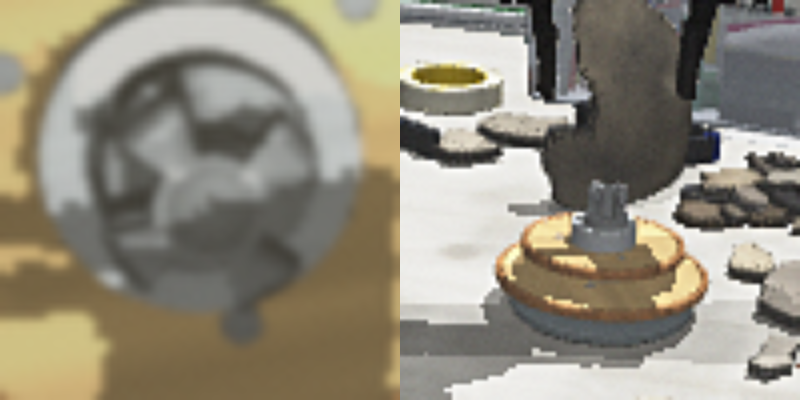

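View pics/w15.png

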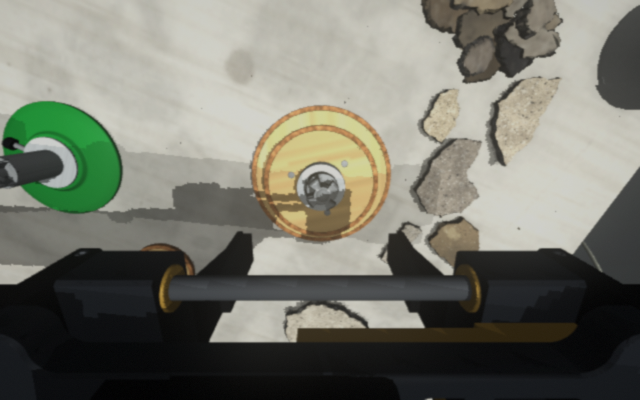

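```bash
python3 - <<'E'
from h import *
im=cv2.imread('pics/w15.png'); c=im[165:213,296:346]; c=cv2.resize(c,(600,576),interpolation=cv2.INTER_LANCZOS4)
l=cv2.cvtColor(c,cv2.COLOR_BGR2LAB); l[:,:,0]=cv2.createCLAHE(3,(4,4)).apply(l[:,:,0]); cv2.imwrite('pics/c16.png',cv2.cvtColor(l,cv2.COLOR_LAB2BGR))
E
```

```text
(no output)
```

View pics/c16.png

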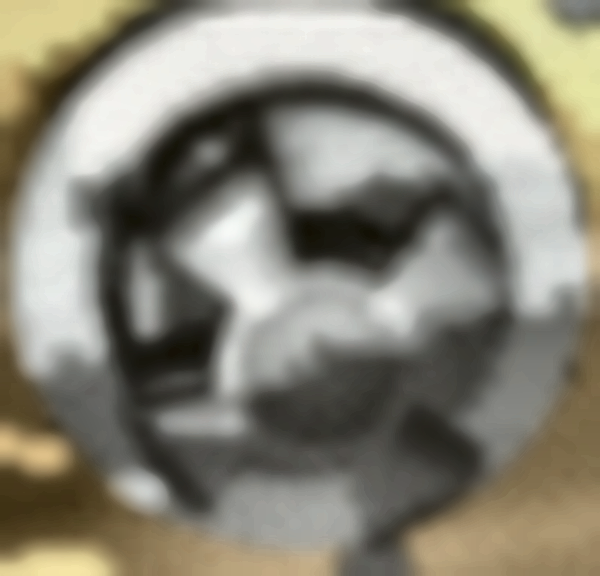

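Call:
move_arm(steps=[[8.7,-1.4,0,2.4,0,0,0],[8.7,0,0,2.4,0,0,0],[8.7,0,0,0,0,0,0],[8.7,0,0,0,0,0,0],[8.7,0,0,0,0,0,0]])

```text
time_s: 17.82
tool_pos: [0.65, 0.0511, 0.1418]
tool_rot: [-180.0, -0.0, 97.2]
force: [0.2, 0.3, -0.6]
grip_width: 0.087
```

```bash
python3 - <<'E'
from h import *
o=env.get_obs();d=snap('wrist','w17.png'); print(o['tool_pos'],o['tool_rot'],env.get_obs()['tool_pos']); P=proj(d,(.6463,.0785,.0925),o); print(P)
u=P.astype(int)
c=d['img'][u[1]-35:u[1]+35,u[0]-35:u[0]+35,::-1]; c=cv2.resize(c,(700,700),interpolation=cv2.INTER_CUBIC)[50:650]
l=cv2.cvtColor(c,cv2.COLOR_BGR2LAB); l[:,:,0]=cv2.createCLAHE(3,(2,2)).apply(l[:,:,0]); cv2.imwrite('pics/c17.png',cv2.cvtColor(l,cv2.COLOR_LAB2BGR)); print(u)
E
```

```text
[0.64999279 0.05113347 0.14181378] [-1.79992986e+02 -2.16219562e-02  9.71678079e+01] [0.65051722 0.05105843 0.1426289 ]
[319.93610245 195.21829611]
[319 195]
```

View pics/c17.png

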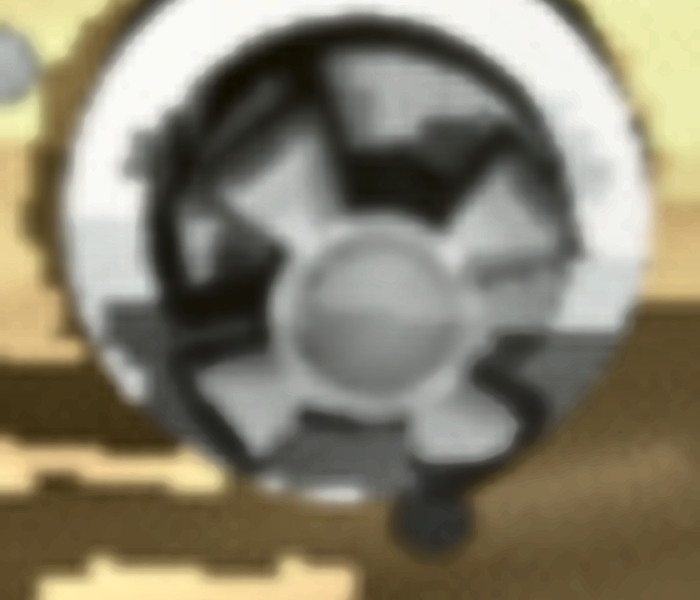

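```bash
python3 - <<'E'
from h import *
d=viewer.read_camera('wrist'); o=env.get_obs(); now=o['tool_pos'].copy(); o['tool_pos']=np.array([0.64999,0.05113,0.1418]); o['tool_rot']=np.array([180,0,97.168])
q=np.array([(285,190),(500,220),(250,410),(465,430),(380,310)])/10+[319-35,195-35+5]
p=np.array([onplane(d,*a,.0925,o) for a in q]); print(p.round(4))
c=p[:4].mean(0); print('c',c)
a=np.degrees(np.arctan2(*(p[:4]-p[4])[:,[1,0]].T)); print(a, a%90, np.hypot(*(p[:4]-c)[:,:2].T)); 
a=np.degrees(np.arctan2(*(p[:4]-c)[:,[1,0]].T)); print(a%90)
o=env.get_obs(); delta((.457,-.08,.18),80)
E
```

```text
[[0.6402 0.0858 0.0925]
 [0.6552 0.0856 0.0925]
 [0.6397 0.0697 0.0925]
 [0.6549 0.0701 0.0925]
 [0.6478 0.0781 0.0925]]
c [0.64748529 0.07778041 0.0925    ]
[ 134.36248192   45.39781306 -133.8937387   -48.6441826 ] [44.36248192 45.39781306 46.1062613  41.3558174 ] [0.01083449 0.01093358 0.01127308 0.01067941]
[41.9887948  45.41000153 46.12264743 43.75773775]
delta cm [-10.58 -20.85  -3.75] wz 0.29950562923488805 yaw [ 1.7987e+02 -2.0000e-02  9.7160e+01] pos [0.6507 0.0509 0.143 ] t 17.9167 q7 8.5
```

The spindle head is clear: four teeth at about 44° mod 90 in the world frame, so the gaps lie at about 0/90°, with the axis at (0.6475, 0.078). Next is the locking former.

Call:
move_arm(steps=[[8.7,-2.27,-3.17,-0.3,0,0,0.05],[8.7,-2.27,-3.17,-0.3,0,0,0.05],[8.7,-2.27,-3.17,0,0,0,0.05],[8.7,-2.27,-3.17,0,0,0,0.05],[8.7,-2.27,-3.17,0,0,0,0.05]])

```text
time_s: 18.33
tool_pos: [0.494, -0.068, 0.1487]
tool_rot: [179.9, -0.0, 82.6]
force: [0.6, -0.6, 1.6]
grip_width: 0.087
```

Call:
move_arm(steps=[[8.7,-2.27,-3.17,0,0,0,0.05],[8.7,0,0,0,0,0,0],[8.7,0,0,0,0,0,0],[8.7,0,0,0,0,0,0]])

```text
time_s: 18.67
tool_pos: [0.4617, -0.0848, 0.149]
tool_rot: [179.8, -0.1, 80.0]
force: [0.2, 0.5, -0.1]
grip_width: 0.0866
```

```bash
python3 - <<'E'
from h import *
o=env.get_obs();d=snap('wrist','w18.png');delta((.457,-.08,.036),80,o)
x,y=former(d,o,(200,80,440,265)); delta((x,y,.036)); u=proj(d,(x,y,.033),o); print(u); u=u.astype(int)
cv2.imwrite('pics/c18.png',cv2.resize(d['img'][u[1]-50:u[1]+50,u[0]-50:u[0]+50,::-1],(600,600),interpolation=cv2.INTER_CUBIC)); print(u)
E
```

```text
delta cm [ 0.37 -0.59 11.3 ] wz -0.0007953989305233904 yaw [ 1.798e+02 -1.000e-01  7.995e+01] pos [ 0.4617 -0.0848  0.149 ] t 18.6667 q7 -2.6
bbox (276, 150, 78, 75)
centre 457.6 -78.4 dia [79.7 80.1]
delta cm [ 0.52 -0.56 11.27] wz None yaw [ 1.7983e+02 -5.0000e-02  8.0010e+01] pos [ 0.462  -0.0845  0.1487] t 18.7167 q7 -2.6
[314.38976709 196.69164835]
[314 196]
```

View pics/c18.png

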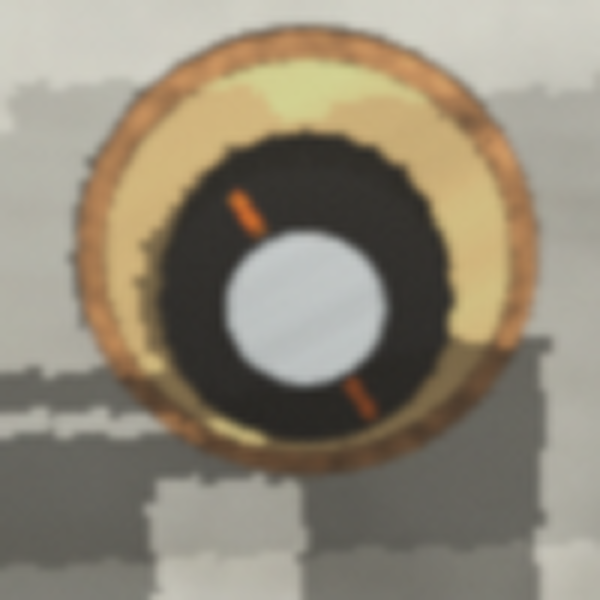

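```bash
python3 - <<'E'
from h import *
o=env.get_obs();d=snap('wrist','w19.png')
h=cv2.cvtColor(d['img'],cv2.COLOR_RGB2HSV); m=cv2.inRange(h,(3,130,70),(16,255,255)); k=np.zeros_like(m)
x,y=former(d,o,(200,80,440,265)); u=proj(d,(x,y,.033),o)
cv2.circle(k,tuple(u.astype(int)),22,1,-1); m*=k
n,l,st,c=cv2.connectedComponentsWithStats(m); print(st[1:,4],c[1:])
i=1+np.argsort(-st[1:,4])[:2]; p=[onplane(d,*c[j],.033,o) for j in i]; print(p); a=p[1]-p[0]; print('lug axis',np.degrees(np.arctan2(a[1],a[0]))%180,np.hypot(a[0],a[1]), 'mid',(p[0]+p[1])/2)
delta((x,y,.036))
for q in [((234,195),(371,412)),((248,215),(360,398))]:
    p=[onplane(d,*(np.array(b)/6+[264,146]),.033,o) for b in q]; a=p[1]-p[0]; print(np.degrees(np.arctan2(a[1],a[0]))%180,(p[0]+p[1])/2)
E
```

```text
bbox (276, 151, 78, 75)
centre 457.6 -78.4 dia [79.7 79.9]
[30 19] [[304.5        181.4       ]
 [323.57894737 212.42105263]]
[array([ 0.45144301, -0.0619064 ,  0.033     ]), array([ 0.46367428, -0.0952374 ,  0.033     ])]
lug axis 110.15130134474862 0.035504358973663136 mid [ 0.45755864 -0.0785719   0.033     ]
delta cm [ 0.52 -0.55 11.24] wz None yaw [ 1.7988e+02 -1.0000e-02  8.0030e+01] pos [ 0.4619 -0.0845  0.1484] t 18.7667 q7 -2.6
110.83969507091511 [ 0.45801176 -0.07842259  0.033     ]
110.05262905999861 [ 0.45810671 -0.07883332  0.033     ]
```

Call:
move_arm(steps=[[8.7,0.3,-0.3,2.8,0,0,0],[8.7,0.2,-0.25,2.8,0,0,0],[8.7,0,0,2.0,0,0,0],[8.7,0,0,0.5,0,0,0],[8.7,0,0,0,0,0,0]])

```text
time_s: 19.18
tool_pos: [0.4553, -0.0791, 0.0653]
tool_rot: [-179.8, 0.1, 80.0]
force: [-0.8, -0.5, 0.7]
grip_width: 0.0873
```

Call:
move_arm(steps=[[8.7,0,0,0,0,0,0],[8.7,0,0,0,0,0,0]])

```text
time_s: 19.35
tool_pos: [0.4573, -0.0795, 0.0679]
tool_rot: [179.9, -0.0, 79.9]
force: [0.7, 0.3, -0.6]
grip_width: 0.0869
```

```bash
python3 - <<'E'
from h import *
o=env.get_obs();d=snap('wrist','w20.png');x,y=former(d,o,(200,80,440,265)); delta((x,y,.036),80);delta((.4577,-.0785,.036),80); print(proj(d,(.4577,-.0785,.033),o))
E
```

```text
bbox (269, 172, 104, 93)
centre 457.6 -78.3 dia [79.6 80.3]
delta cm [0.13 0.02 3.19] wz -0.001242200047027755 yaw [ 1.7985e+02 -3.0000e-02  7.9930e+01] pos [ 0.4572 -0.0795  0.0679] t 19.4 q7 0.6
delta cm [0.11 0.03 3.19] wz -0.001242200047027755 yaw [ 1.7985e+02 -3.0000e-02  7.9930e+01] pos [ 0.4572 -0.0795  0.0679] t 19.4 q7 0.6
[320.71289244 239.00118619]
```

View pics/w20.png

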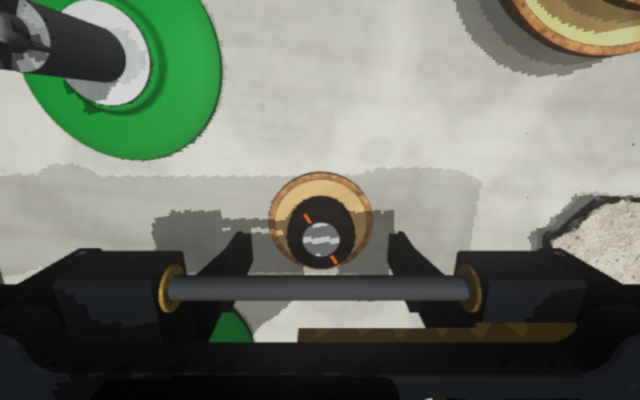

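Call:
move_arm(steps=[[5.8,0.1,0.03,1.0,0,0,0],[5.8,0.05,0,1.0,0,0,0],[5.8,0,0,0.7,0,0,0],[5.8,0,0,0.3,0,0,0],[5.8,0,0,0,0,0,0]])

```text
time_s: 19.82
tool_pos: [0.4552, -0.0781, 0.0353]
tool_rot: [-179.9, 0.0, 79.9]
force: [0.2, -0.4, 0.1]
grip_width: 0.0628
```

Call:
move_arm(steps=[[4.0,0,0,0,0,0,0],[4.0,0,0,0,0,0,0],[4.0,0,0,0,0,0,0],[4.0,0,0,0,0,0,0]])

```text
time_s: 20.15
tool_pos: [0.4567, -0.0781, 0.0369]
tool_rot: [179.9, -0.0, 79.9]
force: [0.5, -0.7, -0.7]
grip_width: 0.0445
```

Call:
move_arm(steps=[[4.0,0,0,-1.0,0,0,0],[4.0,0,0,-3.5,0,0,0],[4.0,0,0,-4.0,0,0,0],[4.0,0,0,-3.8,0,0,0],[4.0,3.06,1.76,0,0,0,0.0524]])

```text
time_s: 20.57
tool_pos: [0.481, -0.0569, 0.1688]
tool_rot: [179.3, -0.3, 76.4]
force: [2.6, -1.6, -0.6]
grip_width: 0.0449
```

Call:
move_arm(steps=[[4.0,3.06,1.76,0,0,0,0.0524],[4.0,3.06,1.76,0,0,0,0.0524],[4.0,3.06,1.76,0,0,0,0.0524],[4.0,3.06,1.76,0,0,0,0.0524],[4.0,3.06,1.76,0,0,0,0.0524]])

```text
time_s: 20.98
tool_pos: [0.6125, 0.0665, 0.1603]
tool_rot: [-180.0, -0.0, 61.8]
force: [1.2, -0.1, -0.9]
grip_width: 0.0444
```

```bash
python3 - <<'E'
from h import *
delta((.647,.079,.155),59); print(env.get_obs()['grip_width'],env.get_obs()['force'])
E
```

```text
delta cm [2.74 2.45 0.53] wz 0.04918487750617923 yaw [-1.7998e+02 -4.0000e-02  6.1820e+01] pos [0.6125 0.0665 0.1603] t 20.9833 q7 -29.1
0.04441045894547064 [ 1.19090113 -0.11395821 -0.91698606]
```

Call:
move_arm(steps=[[4.0,1.5,1.4,0,0,0,0.049],[4.0,0.9,0.9,0,0,0,0],[4.0,0,0,0,0,0,0],[4.0,0,0,0,0,0,0],[4.0,0,0,0,0,0,0]])

```text
time_s: 21.4
tool_pos: [0.6426, 0.0734, 0.1598]
tool_rot: [-180.0, 0.0, 59.1]
force: [-0.2, 0.4, -1.4]
grip_width: 0.0445
```

Call:
move_arm(steps=[[4.0,0,0,0,0,0,0]])

```text
time_s: 21.48
tool_pos: [0.6426, 0.0734, 0.1599]
tool_rot: [-180.0, -0.0, 59.0]
force: [0.4, -0.7, -0.7]
grip_width: 0.045
```

```bash
python3 - <<'E'
from h import *
delta((.6465,.079,.155),59); o=env.get_obs();d=snap('wrist','w21.png'); print(o['force'])
cv2.imwrite('pics/c21.png',cv2.resize(d['img'][130:280,230:430,::-1],None,fx=4,fy=4,interpolation=cv2.INTER_CUBIC))
delta((.6465,.079,.155),59)
E
```

```text
delta cm [0.68 0.05 0.49] wz 0.0006186127272944148 yaw [-179.97   -0.     59.04] pos [0.6426 0.0734 0.1599] t 21.4833 q7 -31.1
[ 0.40855398 -0.74089194 -0.70470387]
delta cm [0.66 0.05 0.5 ] wz 0.0007525981512447701 yaw [-1.7997e+02 -2.0000e-02  5.9040e+01] pos [0.6427 0.0736 0.16  ] t 21.5333 q7 -31.1
```

View pics/c21.png

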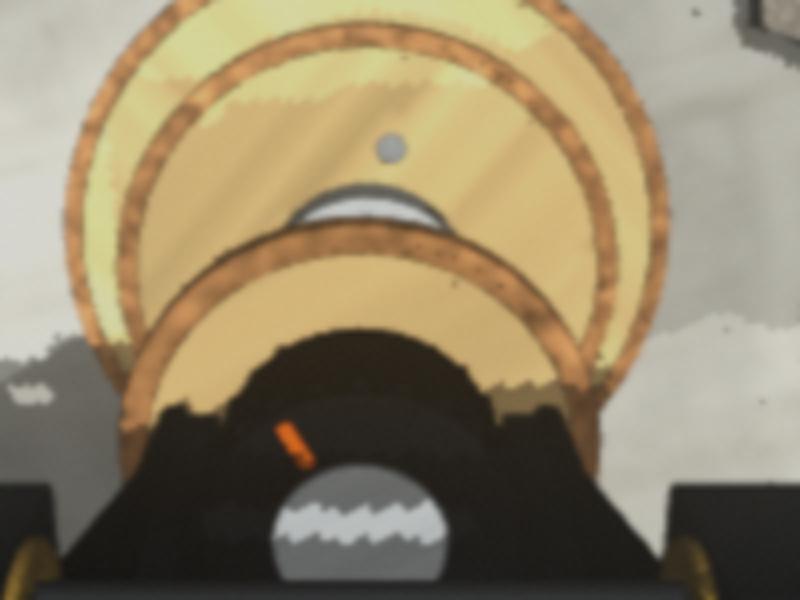

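```bash
python3 - <<'E'
from h import *
o=env.get_obs();d=viewer.read_camera('wrist'); print(o['tool_pos'])
o['tool_pos']=np.array([.6426,.0734,.1599])
def fit(q,z,r,n):
    p=np.array([onplane(d,*(np.array(a)/4+[230,130]),z,o)[:2] for a in q])
    s=least_squares(lambda a:np.hypot(p[:,0]-a[0],p[:,1]-a[1])-r,o['tool_pos'][:2]); print(n,s.x.round(4),'res mm',(s.fun*1000).round(1)); return s.x
L=fit([(360,220),(122,412),(599,398),(183,300),(540,298),(265,240),(455,240)],.1599-.0368+.007,.04,'lock')
M=fit([(362,22),(180,115),(119,240),(618,240),(540,105),(255,45),(470,47)],.046+.007,.0575,'mid')
fit([(72,170),(66,235),(668,235),(655,160),(100,95)],.024+.007,.075,'wide')
a,b=[onplane(d,*(np.array(q)/4+[230,130]),.1599-.0368+.033,o) for q in ((283,425),(308,465))]; v=a-b
print('mark dir',np.degrees(np.arctan2(v[1],v[0])),'radial',np.degrees(np.arctan2(a[1]-L[1],a[0]-L[0])))
delta((*(o['tool_pos'][:2]+M-L),.155))
E
```

```text
[0.64267756 0.07358256 0.16000947]
lock [0.6421 0.0728] res mm [ 0.6 -0.2 -0.2 -0.6 -0.5  0.3  0. ]
mid [0.6457 0.0764] res mm [ 1.  -1.3 -0.6  0.2 -1.9  1.3  0.2]
wide [0.6443 0.0744] res mm [-0.2 -1.  -0.2 -0.5  0.6]
mark dir 87.82441572322432 radial 89.79824345039185
delta cm [0.45 0.12 0.5 ] wz None yaw [-1.7998e+02 -3.0000e-02  5.9050e+01] pos [0.6428 0.0737 0.16  ] t 21.5833 q7 -31.1
```

Call:
move_arm(steps=[[4.0,0.3,0.07,0.3,0,0,0],[4.0,0.3,0.07,0.5,0,0,0],[4.0,0,0,0.6,0,0,0],[4.0,0,0,0.6,0,0,0],[4.0,0,0,0.4,0,0,0]])

```text
time_s: 22.0
tool_pos: [0.6472, 0.0787, 0.1341]
tool_rot: [-179.9, 0.1, 59.1]
force: [0.9, 0.8, -1.9]
grip_width: 0.0445
```

Call:
move_arm(steps=[[4.0,0,0,0.2,0,0,0],[4.0,0,0,0.2,0,0,0],[4.0,0,0,0,0,0,0]])

```text
time_s: 22.25
tool_pos: [0.6475, 0.0785, 0.131]
tool_rot: [-180.0, 0.0, 59.1]
force: [0.7, 0.1, -1.9]
grip_width: 0.0448
```

```bash
python3 - <<'E'
from h import *
delta((.647,.0782,.1213),59);
s=snap('side','s22.png'); a=s['img'][130:250,310:430,::-1]; cv2.imwrite('pics/c22.png',cv2.resize(a,None,fx=4,fy=4,interpolation=cv2.INTER_CUBIC))
E
```

```text
delta cm [-0.06 -0.03  0.97] wz 0.001529970190414468 yaw [-1.7997e+02  3.0000e-02  5.9090e+01] pos [0.6475 0.0785 0.131 ] t 22.25 q7 -30.8
```

View pics/c22.png

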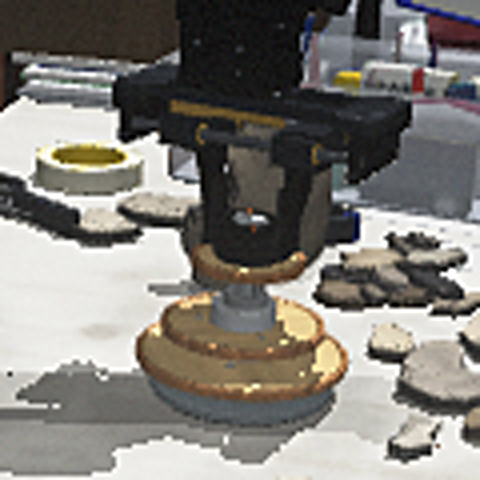

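Call:
move_arm(steps=[[4.0,-0.07,-0.05,0.2,0,0,0],[4.0,0,0,0.2,0,0,0],[4.0,0,0,0.2,0,0,0],[4.0,0,0,0.2,0,0,0]])

```text
time_s: 22.63
tool_pos: [0.647, 0.0783, 0.1235]
tool_rot: [180.0, -0.0, 59.1]
force: [-0.6, 0.0, -0.2]
grip_width: 0.0446
```

Call:
move_arm(steps=[[4.0,0,0,0.2,0,0,0],[4.0,0,0,0.2,0,0,0]])

```text
time_s: 22.8
tool_pos: [0.647, 0.0784, 0.1194]
tool_rot: [-180.0, -0.0, 59.1]
force: [-0.4, 0.3, -1.6]
grip_width: 0.045
```

Call:
move_arm(steps=[[4.0,0,0,0.2,0,0,0],[4.0,0,0,0.2,0,0,0]])

```text
time_s: 22.97
tool_pos: [0.647, 0.0783, 0.1154]
tool_rot: [180.0, -0.0, 59.1]
force: [0.5, -0.2, -0.9]
grip_width: 0.0453
```

Call:
move_arm(steps=[[4.0,0,0,0.2,0,0,0],[4.0,0,0,0.2,0,0,0]])

```text
time_s: 23.13
tool_pos: [0.647, 0.0784, 0.1114]
tool_rot: [-180.0, -0.0, 59.1]
force: [0.7, 0.2, -1.3]
grip_width: 0.0447
```

It's passing through the gap with no contact force. I'll continue down to the seat.

Call:
move_arm(steps=[[4.0,0,0,0.2,0,0,0],[4.0,0,0,0.2,0,0,0]])

```text
time_s: 23.3
tool_pos: [0.647, 0.0783, 0.1074]
tool_rot: [180.0, -0.0, 59.1]
force: [-0.1, -0.0, -1.7]
grip_width: 0.0445
```

Call:
move_arm(steps=[[4.0,0,0,0.15,0,0,0],[4.0,0,0,0.1,0,0,0],[4.0,0,0,0,0,0,0]])

```text
time_s: 23.55
tool_pos: [0.647, 0.0783, 0.1051]
tool_rot: [180.0, -0.0, 59.1]
force: [0.0, -0.4, -1.3]
grip_width: 0.0444
```

Call:
move_arm(steps=[[4.0,0,0,0.1,0,0,0],[4.0,0,0,0.05,0,0,0],[4.0,0,0,0,0,0,0]])

```text
time_s: 23.8
tool_pos: [0.6472, 0.0783, 0.1049]
tool_rot: [180.0, -0.0, 59.1]
force: [-1.8, -0.5, 7.1]
grip_width: 0.0448
```

Call:
move_arm(steps=[[4.0,0,0,-0.1,0,0,0],[4.0,0,0,0,0,0,0.1],[4.0,0,0,0,0,0,0.1],[4.0,0,0,0,0,0,0.1],[4.0,0,0,0,0,0,0.1]])

```text
time_s: 24.22
tool_pos: [0.6475, 0.0783, 0.1049]
tool_rot: [180.0, -0.1, 35.9]
force: [0.2, 0.3, 0.5]
grip_width: 0.0445
```

```bash
cat > st.py <<'E'
from h import *
o=env.get_obs(); print({k:np.round(o[k],4) for k in ('time_s','tool_pos','tool_rot','force','wrist_torque','grip_width')}, o['qpos'][6])
E
python3 st.py
```

```text
{'time_s': np.float64(24.2167), 'tool_pos': array([0.6475, 0.0783, 0.1049]), 'tool_rot': array([ 1.799641e+02, -6.610000e-02,  3.589810e+01]), 'force': array([0.1802, 0.3482, 0.5019]), 'wrist_torque': array([-0.0963,  0.1016, -0.0149]), 'grip_width': np.float64(0.0445)} -51.64453894923731
```

Call:
move_arm(steps=[[4.0,0,0,0,0,0,0.1],[4.0,0,0,0,0,0,0.1],[4.0,0,0,0,0,0,0]])

```text
time_s: 24.47
tool_pos: [0.6475, 0.0784, 0.1049]
tool_rot: [180.0, -0.1, 24.6]
force: [-0.2, 0.8, 0.3]
grip_width: 0.0442
```

```bash
python3 st.py
```

```text
{'time_s': np.float64(24.4667), 'tool_pos': array([0.6475, 0.0784, 0.1049]), 'tool_rot': array([ 1.799606e+02, -5.880000e-02,  2.458110e+01]), 'force': array([-0.2062,  0.8194,  0.2813]), 'wrist_torque': array([-0.1221,  0.0846, -0.0764]), 'grip_width': np.float64(0.0442)} -62.07420520532281
```

Call:
move_arm(steps=[[4.0,0,0,0,0,0,0.05],[4.0,0,0,0,0,0,0.03],[4.0,0,0,0,0,0,0]])

```text
time_s: 24.72
tool_pos: [0.6475, 0.0784, 0.1049]
tool_rot: [180.0, -0.1, 20.2]
force: [-0.1, 0.3, 0.6]
grip_width: 0.045
```

```bash
python3 st.py
```

```text
{'time_s': np.float64(24.7167), 'tool_pos': array([0.6475, 0.0784, 0.1049]), 'tool_rot': array([ 1.799795e+02, -6.130000e-02,  2.024770e+01]), 'force': array([-0.1415,  0.2735,  0.5732]), 'wrist_torque': array([-0.1305,  0.0642,  0.009 ]), 'grip_width': np.float64(0.045)} -66.0531128260861
```

Call:
move_arm(steps=[[4.0,0,0,0,0,0,0.03],[4.0,0,0,0,0,0,0.03],[4.0,0,0,0,0,0,0]])

```text
time_s: 24.97
tool_pos: [0.6477, 0.078, 0.105]
tool_rot: [180.0, -0.1, 16.8]
force: [2.6, -0.8, 1.0]
grip_width: 0.0446
```

```bash
python3 st.py
```

```text
{'time_s': np.float64(24.9667), 'tool_pos': array([0.6477, 0.078 , 0.105 ]), 'tool_rot': array([ 1.799611e+02, -8.000000e-02,  1.679710e+01]), 'force': array([ 2.6235, -0.7843,  0.9865]), 'wrist_torque': array([-0.2682, -0.0528, -0.0015]), 'grip_width': np.float64(0.0446)} -69.20541646833384
```

Call:
move_arm(steps=[[4.0,0,0,0,0,0,-0.05],[4.0,0,0,-0.1,0,0,0],[4.0,0,0,-0.1,0,0,0],[4.0,0,0,0,0,0,0]])

```text
time_s: 25.3
tool_pos: [0.6468, 0.0781, 0.1064]
tool_rot: [180.0, 0.0, 19.6]
force: [0.3, -1.4, 0.0]
grip_width: 0.0449
```

```bash
python3 st.py
```

```text
{'time_s': np.float64(25.3), 'tool_pos': array([0.6468, 0.0781, 0.1064]), 'tool_rot': array([1.799978e+02, 3.180000e-02, 1.955740e+01]), 'force': array([ 2.5150e-01, -1.4247e+00,  2.0000e-04]), 'wrist_torque': array([-0.2183,  0.1152,  0.034 ]), 'grip_width': np.float64(0.0449)} -66.73156500244774
```

Call:
move_arm(steps=[[4.0,0,0,-0.1,0,0,0],[4.0,0,0,-0.05,0,0,0],[4.0,0,0,0,0,0,0]])

```text
time_s: 25.55
tool_pos: [0.6467, 0.0781, 0.1077]
tool_rot: [180.0, 0.0, 19.6]
force: [0.6, -1.7, -3.6]
grip_width: 0.0448
```

```bash
python3 st.py
```

```text
{'time_s': np.float64(25.55), 'tool_pos': array([0.6467, 0.0781, 0.1077]), 'tool_rot': array([1.799893e+02, 3.890000e-02, 1.955740e+01]), 'force': array([ 0.6084, -1.6931, -3.6394]), 'wrist_torque': array([-0.3534, -0.003 ,  0.001 ]), 'grip_width': np.float64(0.0448)} -66.77452085525138
```

Call:
move_arm(steps=[[4.0,0,0,-0.1,0,0,0],[4.0,0,0,-0.05,0,0,0],[4.0,0,0,0,0,0,0],[4.0,0,0,0,0,0,0]])

```text
time_s: 25.88
tool_pos: [0.6466, 0.0781, 0.1081]
tool_rot: [180.0, 0.1, 19.6]
force: [4.3, -1.0, -15.3]
grip_width: 0.0447
```

```bash
python3 st.py
```

```text
{'time_s': np.float64(25.8833), 'tool_pos': array([0.6466, 0.0781, 0.1081]), 'tool_rot': array([1.799692e+02, 7.400000e-02, 1.956060e+01]), 'force': array([  4.337 ,  -1.0088, -15.304 ]), 'wrist_torque': array([-0.3919, -0.9766, -0.0305]), 'grip_width': np.float64(0.0447)} -66.81397232664344
```

Call:
move_arm(steps=[[4.0,0,0,0.03,0,0,0],[4.0,0,0,0,0,0,0],[4.0,0,0,0,0,0,0],[4.0,0,0,0,0,0,0],[4.0,0,0,0,0,0,0]])

```text
time_s: 26.3
tool_pos: [0.6466, 0.0781, 0.1082]
tool_rot: [180.0, 0.1, 19.6]
force: [4.5, -1.2, -17.9]
grip_width: 0.0449
```

```bash
python3 - <<'E'
from h import *
s=snap('side','s23.png'); a=s['img'][130:250,310:430,::-1]; cv2.imwrite('pics/c23.png',cv2.resize(a,None,fx=4,fy=4,interpolation=cv2.INTER_CUBIC))
E
python3 st.py
```

```text
{'time_s': np.float64(26.35), 'tool_pos': array([0.6466, 0.0781, 0.1082]), 'tool_rot': array([1.799834e+02, 6.500000e-02, 1.955410e+01]), 'force': array([  5.8332,  -2.2793, -16.6005]), 'wrist_torque': array([-4.041e-01, -1.051e+00, -4.000e-04]), 'grip_width': np.float64(0.0451)} -66.80870674102655
```

View pics/c23.png

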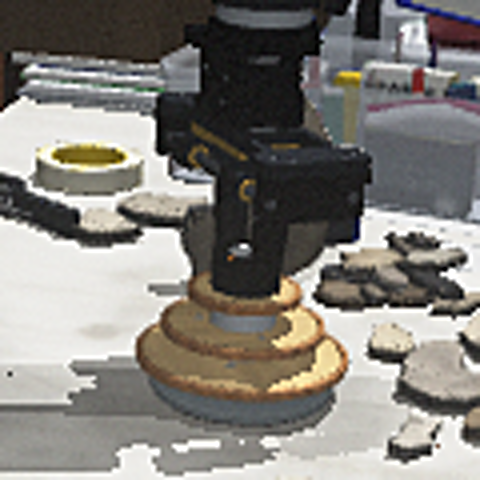

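Call:
move_arm(steps=[[4.0,0,0,0.07,0,0,0],[4.0,0,0,0,0,0,0],[4.0,0,0,0,0,0,0],[4.0,0,0,0,0,0,0],[4.0,0,0,0,0,0,0]])

```text
time_s: 26.77
tool_pos: [0.6466, 0.0781, 0.1082]
tool_rot: [180.0, 0.1, 19.6]
force: [4.1, -1.2, -15.8]
grip_width: 0.0447
```

Call:
move_arm(steps=[[4.0,0,0,0,0,0,0],[4.0,0,0,0,0,0,0],[4.0,0,0,0,0,0,0]])

```text
time_s: 27.02
tool_pos: [0.6466, 0.0781, 0.1082]
tool_rot: [180.0, 0.1, 19.6]
force: [4.4, -2.0, -16.0]
grip_width: 0.0447
```

```bash
python3 st.py
```

```text
{'time_s': np.float64(27.0167), 'tool_pos': array([0.6466, 0.0781, 0.1082]), 'tool_rot': array([1.799999e+02, 5.150000e-02, 1.955360e+01]), 'force': array([  4.4361,  -2.0458, -16.007 ]), 'wrist_torque': array([-0.5809, -0.6301, -0.0159]), 'grip_width': np.float64(0.0447)} -66.79107034500699
```

Call:
move_arm(steps=[[4.0,0,0,0.08,0,0,0],[4.0,0,0,0,0,0,0],[4.0,0,0,0,0,0,0],[4.0,0,0,0,0,0,0],[4.0,0,0,0,0,0,0]])

```text
time_s: 27.43
tool_pos: [0.6468, 0.0782, 0.108]
tool_rot: [-180.0, 0.0, 19.6]
force: [-0.1, -2.6, -10.9]
grip_width: 0.0446
```

Call:
move_arm(steps=[[4.0,0,0,0,0,0,0],[4.0,0,0,0,0,0,0],[4.0,0,0,0,0,0,0]])

```text
time_s: 27.68
tool_pos: [0.6468, 0.0782, 0.108]
tool_rot: [-180.0, 0.0, 19.6]
force: [-1.0, -1.9, -9.5]
grip_width: 0.0449
```

```bash
python3 st.py
```

```text
{'time_s': np.float64(27.6833), 'tool_pos': array([0.6468, 0.0782, 0.108 ]), 'tool_rot': array([-1.799889e+02,  2.300000e-02,  1.955600e+01]), 'force': array([-1.04  , -1.9479, -9.469 ]), 'wrist_torque': array([-0.7951,  0.4093, -0.0218]), 'grip_width': np.float64(0.0449)} -66.76790231996212
```

Call:
move_arm(steps=[[4.0,0,0,0.15,0,0,0],[4.0,0,0,0.1,0,0,0],[4.0,0,0,0.05,0,0,0],[4.0,0,0,0,0,0,0]])

```text
time_s: 28.02
tool_pos: [0.6487, 0.0793, 0.1065]
tool_rot: [-180.0, -0.3, 19.6]
force: [0.6, -0.9, 0.2]
grip_width: 0.0445
```

```bash
python3 st.py
```

```text
{'time_s': np.float64(28.0167), 'tool_pos': array([0.6487, 0.0793, 0.1065]), 'tool_rot': array([-179.9855,   -0.2529,   19.5946]), 'force': array([ 0.5843, -0.9338,  0.1949]), 'wrist_torque': array([-0.2265, -0.038 ,  0.0334]), 'grip_width': np.float64(0.0445)} -66.68586785426655
```

Call:
move_arm(steps=[[4.0,0,0,0.05,0,0,0],[4.0,0,0,0.05,0,0,0],[4.0,0,0,0.03,0,0,0],[4.0,0,0,0,0,0,0]])

```text
time_s: 28.35
tool_pos: [0.6481, 0.0789, 0.1049]
tool_rot: [-180.0, -0.2, 19.6]
force: [-0.3, -0.7, 5.2]
grip_width: 0.0443
```

```bash
python3 st.py
```

```text
{'time_s': np.float64(28.35), 'tool_pos': array([0.6481, 0.0789, 0.1049]), 'tool_rot': array([-1.799822e+02, -1.705000e-01,  1.957840e+01]), 'force': array([-0.3033, -0.7335,  5.2344]), 'wrist_torque': array([-0.1047,  0.0284,  0.0454]), 'grip_width': np.float64(0.0443)} -66.65226257664182
```

Call:
move_arm(steps=[[8.7,0,0,0,0,0,0],[8.7,0,0,0,0,0,0],[8.7,0,0,0,0,0,0],[8.7,0,0,-0.5,0,0,0],[8.7,0,0,-2.0,0,0,0]])

```text
time_s: 28.77
tool_pos: [0.6443, 0.0784, 0.1252]
tool_rot: [-179.9, 0.4, 19.6]
force: [0.6, 0.5, -0.4]
grip_width: 0.07
```

Call:
move_arm(steps=[[8.7,0,0,-3.0,0,0,0],[8.7,0,0,-3.0,0,0,0],[8.7,-1.0,0,0,0,0,0],[8.7,0,0,0,0,0,0],[8.7,0,0,0,0,0,0]])

```text
time_s: 29.18
tool_pos: [0.6371, 0.075, 0.1884]
tool_rot: [-180.0, 0.0, 19.6]
force: [0.3, -0.9, -0.6]
grip_width: 0.0867
```

```bash
python3 - <<'E'
from h import *
o=env.get_obs();d=snap('wrist','w24.png'); print(o['tool_pos'],o['tool_rot'],o['force'])
u=proj(d,(.647,.078,.101),o); print(u); u=u.astype(int)
s=snap('side','s24.png')
cv2.imwrite('pics/c24.png',np.hstack([cv2.resize(d['img'][u[1]-50:u[1]+50,u[0]-50:u[0]+50,::-1],(400,400),interpolation=cv2.INTER_CUBIC),cv2.resize(s['img'][150:250,320:420,::-1],(400,400))]))
h=cv2.cvtColor(d['img'],cv2.COLOR_RGB2HSV); m=cv2.inRange(h,(3,130,60),(16,255,255)); k=np.zeros_like(m)
cv2.circle(k,tuple(u.tolist()),28,1,-1); m*=k
n,l,st,c=cv2.connectedComponentsWithStats(m); print(st[1:,4],c[1:])
if n>2:
    i=1+np.argsort(-st[1:,4])[:2]; p=[onplane(d,*c[j],.101,o) for j in i]; a=p[1]-p[0]; print('lug axis',np.degrees(np.arctan2(a[1],a[0]))%180,np.hypot(a[0],a[1]), 'mid',(p[0]+p[1])/2)
E
```

```text
[0.63712573 0.07498679 0.18836451] [-1.79957224e+02  1.75384299e-02  1.95513731e+01] [ 0.30609544 -0.91170935 -0.63917639]
[320.97416331 200.57743849]
[44 39  1 26] [[308.61363636 182.20454545]
 [330.05128205 216.87179487]
 [308.         225.        ]
 [320.88461538 226.57692308]]
lug axis 50.011488264928175 0.035543495966900374 mid [0.64717691 0.07933858 0.101     ]
```

View pics/c24.png

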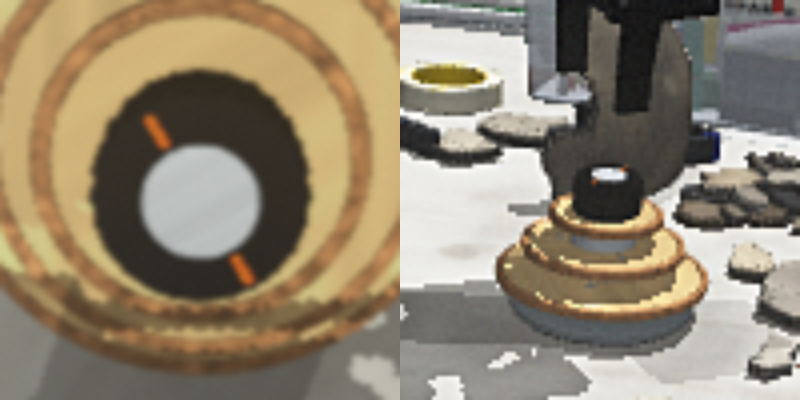

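```bash
python3 - <<'E'
from h import *
print(job.sign_off()); print(env.get_obs()['time_s'])
E
```

```text
the job is handed in; nothing more can be done
None
the job is handed in; nothing more can be done
```

The formers are stacked on the grey stand: wide, then middle, then locking former on top, locked and released. I handed the job in at about 29 s on the robot's clock; sign-off gives no verdict.

- **Seating:** I pushed the wide former down until it pressed back with about 3 N, and the middle one until about 8 N. Both were at the expected height.
- **Locking:** I read the teeth in the wrist picture (about 44° in the world frame) and lined the lugs up with the gaps. The locking former dropped to its seat with no contact on the teeth, pressing back with about 7 N. I turned it about 42° clockwise to what I took as the stop, then eased it back about 3°.
- **Pull test:** I held it up against the teeth at about 16 N, then about 10 N on the wrist reading (about 1 N of that is its own weight), each for well over 0.4 s. It held.
- **Last pictures:** The stack looks level with the fingers clear of it. The orange marks lie at 50.0°, about 6° from a tooth's middle. I never went near the bowl wall or the sherds on purpose, and felt no contact, but I did not re-measure them.

**Where readings disagreed or were weak:**
- The cameras differed by 1 to 3 mm on the spindle's position. I took a value in between, and the formers threaded on with only small side forces.
- At the stop I felt about 2.6 N sideways but no clear twisting torque, so that contact is less certain than the rest.
- In the pull the tool rose about 3.2 mm instead of 2.5 mm. That could be give in the gripper or a slight slip, so the former's own height was not measured directly.

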